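Clear the registration board and press the printing block into its corner

ROBOT

A 7-joint arm with a two-finger parallel gripper is mounted at the origin on the work surface. World frame = base frame: x ahead of the robot, y to its left, z up, the work surface at z = 0. Lengths are in m, angles in rad, forces in N, time in s.
With the tool pointing down it reaches from about 0.425 to 0.875 m from the base axis. Payload 4.7 kg.
Tool frame: the origin (TCP) lies on the centre line of the jaws, within the pads' length; the fingertips stand 11 mm ahead of it and the grasp point (between the pads) lies 8 mm behind it; z points along the fingers, y is the direction in which the jaws open and shut (so a half turn about z gives the same grasp; the last joint's range is limited). The gripper opens to 85 mm and grips with 20 to 120 N. Pads are 22 mm wide; open, the fingers measure 114 mm over their backs; the gripper's body (76 mm by 85 mm) begins 54 mm behind the grasp point. The pads swing forward as they close: fully open they stand 13 mm farther back than shut.
Start: joints at [-1.172, 0.321, -0.07, 1.45, 0.023, 1.371, -0.057], TCP at [0.244, 0.602, 0.242] pointing down, gripper open.
Joint ranges: [-2.86, 2.86], [-0.3, 2.09], [-1.38, 1.24], [0.06, 2.45], [-1.56, 4.7], [0.09, 2.05], [-2.69, 2.69]. Speed limits (rad/s): [2.57, 2.57, 3.14, 3.14, 3.14, 3.14, 3.14].

INTERFACE

Orientations are given as a rotation vector (axis times angle).
In Python, from bench import r, eyes gives the robot as it stands.
- The arm moves only by the tool step_arm, never from a script. Its argument "moves" is a list of rows, each an object of numbers: "dx", "dy", "dz": the shift along the tool's x, y, z in m; "rx", "ry", "rz": the turn, a rotation vector about the tool's x, y, z in degrees; "hand": the opening, from 0 (shut) to 1 (fully open). In form: [{"dx": .., "dy": .., "dz": .., "rx": .., "ry": .., "rz": .., "hand": ..}, ...]. A call has 1 to 8 rows; each row shifts and turns the pose as measured when the row begins, along the tool's axes as they then stand; what a row does not reach is not made up. A row lasts 1/10 s, in which the tool goes at most 50 mm and 8.59 degrees, less where a joint would pass 70% of its speed; a pose out of reach is approached as far as the arm can. A call is refused whole if a number of a shift passes 0.05 or a number of a turn 8.59, either way. A call with a gripper value outside its range is refused whole. The fingers move at their own pace and stop on an object; "grip_force" is the grip in N (left out, the last holds). Time passes only in rows, so rows that do not move let the fingers close. It gives the time, the measured TCP pose, the force and the opening at its end, in the units of the state.
- r.observe(): the state, without advancing time (a new reading comes with each control period).
- eyes.grab_frame(name): name is "scene" or "top" or "wrist"; returns a dict with "image" (400x640x3 uint8, red, green, blue), "fx", "fy", "cx", "cy" (pixels), "rvec" (rotation vector, rad) and "tvec" (3), from world to camera coordinates, as OpenCV has them. Camera axes: x right, y down, z forward; pixel columns grow to the right and rows downward; lengths in m; the calibration is good to about 2 mm. A picture is of the moment at which its call begins. There is no depth.
- r.sign_off(): hands the job in, once; it reports no verdict.
Trained networks look in a picture, given as the dict that the camera call returned (one of the last four; its "shot" number tells which), for a name from the list of things; names that differ only in an ending like _2 or _b are one class to them, and where a whole thing is asked for, a point or a joint stands for the part that bears it (a point fixed in the world has none). Each returns a list of dicts, best first, with "score" (0 to 1); they miss things now and then, are a little off and sometimes report something else, mostly with a low value. They report only what shows in the picture. A call takes as long as a camera call.
- eyes.masks_of(picture, name): "region" (400x640 bool, what is visible of it) and "bbox" ([left, top, width, height] as shares, 0 to 1, of the picture: columns of its width, rows of its height, round what is visible of it).
- eyes.tip_of(picture, name): "xy" ([column, row] as shares, 0 to 1, of the picture: columns of its width, rows of its height: a listed point, or the origin of a listed thing).
The state is a dict: "time": time; "q": joint angles; "joint_velocities": joint speeds; "tau": joint torques, N m; "tool_pos": TCP position; "ee_rot": TCP orientation; "ft_force": force on the tool from outside, world axes, zero at the start; "torque": the same for the moment, N m; "finger_gap": finger opening in m.
Only numpy, scipy, OpenCV 4.12 (cv2) and the standard library are available. Lean on these libraries where they do the work, as an engineer would, in place of code of your own. Each camera call takes 0.05 s, during which the arm holds its last target. There are 200 camera calls.

TASK

First clear the registration board: lay the flat brush down in the long shallow wooden tray and put the small paint jar in the square tub. Then set the printing block rubber face down on the board, long side along the far fence and short side along the left fence, press it into the corner so that it is flush against both fences at once, and finish while still holding it pressed firmly there: do not let go. Leave the mug, the tall paint bottle and the roll of tape where they are.

Things in the scene. Friction and masses are not known exactly. Their poses are not given: they have to be found in the camera images.
- board: Registration board: fixed plywood plate 260 mm (its x) by 280 mm (its y), 12 mm thick, lying flat on the table. Origin: centre of its underside; its x points away from the robot (turned by up to 20 degrees), y to the left, z up. Two fences stand on it.
- far_fence: Smooth waxed (slippery) wooden fence fixed on the board, 20 mm thick (board x) by 280 mm long (board y), 24 mm high. Origin: centre of its underside, 120 mm along the board's +x, on the board's top (12 mm up). Its inner face is 110 mm along +x from the board's centre.
- left_fence: Smooth waxed (slippery) wooden fence fixed on the board, 240 mm long (board x) by 20 mm thick (board y), 24 mm high, square to the far fence. Origin: centre of its underside, at -10, 130 mm in the board's x, y, on the board's top. Its inner face is 120 mm along +y from the board's centre.
- seat (a point): Point on the top face of the board (70 mm along its x, 65 mm along its y, 12 mm up), axes as the board's: where the block's origin lies once the block touches both fences.
- block: Hand printing block, dark wood with a black rubber underside (friction on the board about 0.6, on the fences about 0.3), 80 mm (its x) by 110 mm (its y) by 28 mm high, about 0.35 kg (0.25 to 0.5), loose on the table to the right of the board. On top, in the middle, a pale wooden grip rib 28 mm (x) by 80 mm (y) by 36 mm high (28 to 64 mm above the underside). Origin: centre of its underside, z up. Same shape when turned by half a turn; either way round is right.
- brush: Flat paint brush 170 mm long, about 60 g, lying on the board, along its x with the bristles to +x: pale wooden handle 18 mm wide (x from -85 to +5 mm), steel ferrule 34 mm wide (x 5 to 35 mm), grey bristle head 36 mm wide (x 35 to 85 mm, stiff). 14 mm thick. Origin: middle of its length, on the underside. It balances close to its middle; the handle may be gripped across at x -5 to -15 mm.
- brush_mid (a point): Middle of the brush (half its length, half its thickness, 7 mm over its underside).
- jar: Small closed grey paint jar with paper label and white lid, 44 mm in diameter, 60 mm high, about 0.1 kg, standing on the board. Origin: centre of its underside.
- jar_mid (a point): Middle of the jar, on its axis, 30 mm over its underside.
- tray: Shallow open wooden tray for brushes, fixed, 90 mm (its x) by 200 mm (its y), 30 mm high, walls and floor 5 mm. Origin: centre of its underside, z up.
- tub: Square open grey plastic tub for jars, fixed, 110 by 110 mm, 50 mm high, walls and floor 4 mm. Origin: centre of its underside. Tray and tub stand to the left of the board, one nearer and one farther; which is which varies.
- mug: White mug, 76 mm wide, 90 mm high, to be left alone. Origin: centre of its underside.
- paint_bottle: Tall white paint bottle, 56 mm in diameter, 120 mm high, to be left alone. Origin: centre of its underside.
- tape: Roll of tape lying flat, 90 mm in diameter, 25 mm high, to be left alone. Origin: centre of its underside.

How it is judged:
On the way, in this order (a step that is already met when the one before it is completed fails the run):
1. the brush lies in the tray and the jar is in the tub, both let go (x of brush_mid in the frame of tray between -0.035 and 0.035 m and y of brush_mid in the frame of tray between -0.03 and 0.03 m and z of brush_mid in the frame of tray below 0.022 m and linear speed of each of brush, jar below 0.03 m/s and x of jar_mid in the frame of tub between -0.045 and 0.045 m and y of jar_mid in the frame of tub between -0.045 and 0.045 m and z of jar_mid in the frame of tub below 0.045 m and contact force between the fingers and brush below 0.1 N and contact force between the fingers and jar below 0.1 N), for 0.2 s.
2. the block is pressed flush against both fences (distance between block and seat below 0.004 m and angle between the y axis of block and the y axis of board, either way round below 0.035 rad and angle between block's own z axis and vertical below 0.04 rad and contact force between block and far_fence above 1.5 N and contact force between block and left_fence above 1.5 N and contact force between the fingers and block above 1 N and linear speed of block below 0.01 m/s), for 0.3 s.
At the end, for the whole second after the job is handed in: Brush lying in the tray (middle within 30 mm of its centre) and jar in the tub, at rest; block flat on the board within 4 mm of the seat, square to the fences within 0.035 rad, pressing each fence with over 1.5 N, the fingers still on it (over 1 N) (all of step 2 and x of brush_mid in the frame of tray between -0.035 and 0.035 m and y of brush_mid in the frame of tray between -0.03 and 0.03 m and z of brush_mid in the frame of tray below 0.022 m and linear speed of each of brush, jar below 0.03 m/s and x of jar_mid in the frame of tub between -0.045 and 0.045 m and y of jar_mid in the frame of tub between -0.045 and 0.045 m and z of jar_mid in the frame of tub below 0.045 m); the arm keeps its last pose, push and grip.
It fails at once if the mug is moved more than 30 mm (distance of mug from where it was at the start of the episode above 0.03 m).
It fails at once if the paint bottle is moved more than 30 mm (distance of paint_bottle from where it was at the start of the episode above 0.03 m).
It fails at once if the tape is moved more than 30 mm (distance of tape from where it was at the start of the episode above 0.03 m).
It also fails if it takes over 72 s, if anything falls off the work surface, if the arm or the gripper's body presses on something with over 40 N, if the wrist force passes 120 N, or if a joint passes its speed limit or range.

## Working session

There is one attempt and no reset: what is moved stays moved. The work goes in short steps, Python scripts to look and compute and a tool call to move; the robot and the scene stay as the last step left them, time stands still between calls to the robot, and variables do not carry over. Pictures are saved under pics/ and viewed, about 8 in all and at most 12, crops included, and the job is handed in when it is done.

Besides the shell and the picture viewer there is one more tool, called after "Request:" by a JSON object that holds its "op" and its "data", one argument or row to a line. step_arm: Moves the arm, as the interface text tells. Its arguments: {"type":"object","properties":{"moves":{"type":"array","items":{"type":"object","properties":{"dx":{"type":"number"},"dy":{"type":"number"},"dz":{"type":"number"},"rx":{"type":"number"},"ry":{"type":"number"},"rz":{"type":"number"},"hand":{"type":"number"}}}},"grip_force":{"type":"number"}},"required":["moves"]}

```bash
ls; mkdir -p pics; cat > h.py <<'E'
import numpy as np, cv2
from bench import r, eyes
def ray(p,uv):
    R,_=cv2.Rodrigues(np.array(p["rvec"],float)); t=np.array(p["tvec"],float)
    K=np.array([[p["fx"],0,p["cx"]],[0,p["fy"],p["cy"]],[0,0,1]])
    d=R.T@np.linalg.inv(K)@np.array([uv[0],uv[1],1.]); return -R.T@t,d
def at(p,uv,z):
    c,d=ray(p,uv); return (c+d*(z-c[2])/d[2])[:2]
def px(p,X):
    K=np.array([[p["fx"],0,p["cx"]],[0,p["fy"],p["cy"]],[0,0,1]])
    return cv2.projectPoints(np.array(X,float).reshape(-1,3),np.array(p["rvec"],float),np.array(p["tvec"],float),K,None)[0].reshape(-1,2)
def save(p,n): cv2.imwrite(f"pics/{n}.png",p["image"][:,:,::-1])
def rect(p,name,z):
    m=eyes.masks_of(p,name)
    if not m: return None
    c,_=cv2.findContours(m[0]["region"].astype(np.uint8),0,1); c=max(c,key=cv2.contourArea).reshape(-1,2)
    w=np.array([at(p,u,z) for u in c],np.float32)
    (cx,cy),(a,b),th=cv2.minAreaRect(w); return m[0]["score"],np.round([cx,cy,a,b,th],4)
E
python3 - <<'E'
from h import *
o=r.observe(); print(o)
p=eyes.grab_frame("top"); save(p,"top1"); s=eyes.grab_frame("scene"); save(s,"scene1")
for k in("fx","cx","rvec","tvec"):print(k,p[k],s[k])
print(ray(p,(0,0))[0],ray(s,(0,0))[0])
for n,z in dict(board=.012,far_fence=.036,left_fence=.036,block=.028,brush=.026,jar=.072,tray=.03,tub=.05,mug=.09,paint_bottle=.12,tape=.025).items():
    t=eyes.tip_of(p,n); 
    print(n,rect(p,n,z),[(x["score"],np.round(at(p,np.array(x["xy"])*[640,400],.012 if n in("brush","jar","far_fence","left_fence") else 0),4)) for x in t[:2]])
for n,z in dict(seat=.012,brush_mid=.019,jar_mid=.042).items():
    for q in(p,s):
        print(n,[(x["score"],np.round(at(q,np.array(x["xy"])*[640,400],z),4)) for x in eyes.tip_of(q,n)[:2]])
E
```

```text
pics
{'time': 0.0, 'q': array([-1.17186983,  0.32183139, -0.07008799,  1.45170111,  0.02261978,
        1.370775  , -0.05687647]), 'joint_velocities': array([-0.00161092, -0.00081408, -0.0011748 , -0.00042439, -0.0002527 ,
       -0.00010526,  0.00059309]), 'tau': array([-2.65049339e-04, -4.93586898e+01, -3.82257812e-01, -3.14328325e+01,
        1.28570807e-02,  1.13229637e-02, -2.49635896e-06]), 'tool_pos': array([0.24386233, 0.60195867, 0.24120495]), 'ee_rot': array([-6.00617139e-01, -3.08338501e+00,  3.00155436e-03]), 'ft_force': array([ 0.83838967, -0.04706194,  0.36482537]), 'torque': array([ 0.01318475,  0.01384737, -0.01016764]), 'finger_gap': 0.08521191696304922}
fx 426.63326732710425 419.18105279862067
cx 323.7564336233865 315.98618188620253
rvec [ 2.14885968 -2.10670535  0.14165601] [ 2.09542165  0.58501465 -0.32679611]
tvec [-0.00154662  0.53247493  1.15923682] [-0.47725507 -0.11849189  1.26222064]
[ 0.3441008  -0.02253455  1.22818923] [ 0.9954226  -0.69991821  0.59519915]
board (0.9, array([ 5.66900e-01, -3.80000e-02,  2.85300e-01,  2.68100e-01,
        8.67455e+01])) [(0
[... 816 characters left out ...]
497])) [(0.62, array([0.5965, 0.3698])), (0.21, array([0.5621, 0.0993]))]
mug (0.63, array([0.5819, 0.3478, 0.1176, 0.1177, 5.748 ])) [(0.66, array([ 0.7379, -0.2631]))]
paint_bottle (0.65, array([ 0.7177,  0.1885,  0.0801,  0.0546, 28.208 ])) [(0.6, array([0.7419, 0.1976]))]
tape (0.71, array([ 3.54500e-01, -3.01500e-01,  9.10000e-02,  8.82000e-02,
        8.92596e+01])) [(0.65, array([ 0.3535, -0.3103]))]
seat [(0.72, array([0.6311, 0.0243]))]
seat [(0.59, array([0.6322, 0.0244]))]
brush_mid [(0.97, array([ 0.6085, -0.0783]))]
brush_mid [(0.87, array([ 0.6053, -0.0832])), (0.55, array([0.7515, 0.1815]))]
jar_mid [(0.8, array([ 0.4691, -0.0376]))]
jar_mid [(0.63, array([ 0.4705, -0.0396]))]
```

View pics/top1.png

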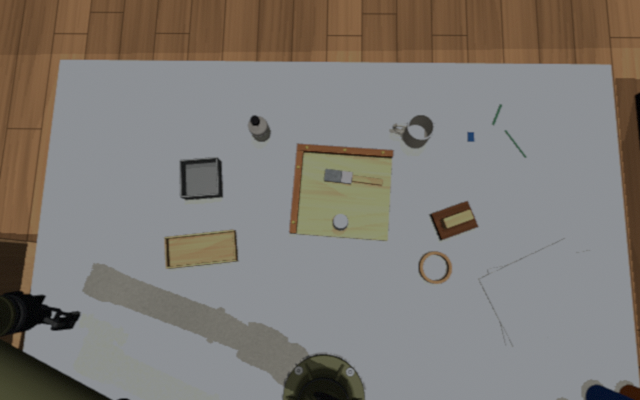

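View pics/scene1.png

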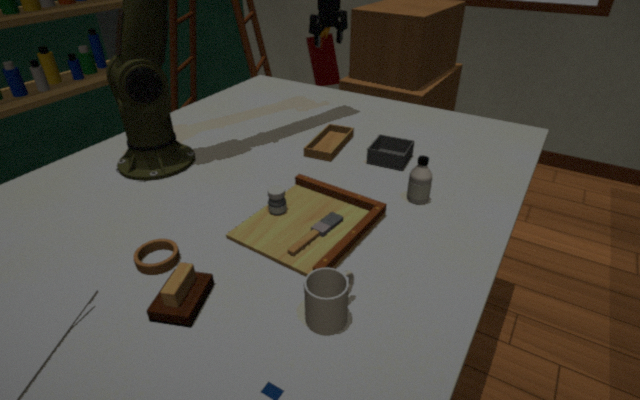

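The top view shows the board at (340,195), with the brush at (353,178) and its bristles to the left. The jar is at (340,221), tub (200,178), tray (201,249), block (454,220), mug (418,128), bottle (258,126) and tape (435,267). The scene view agrees with this layout. I'll move to above the brush.

```bash
cat >> h.py <<'E'
from scipy.spatial.transform import Rotation as Ro
def plan(tgt,yaw,n,o=None):
    "rows from measured pose to tgt with jaw axis (tool y) at yaw deg (mod 180), pointing down"
    o=o or r.observe(); R0=Ro.from_rotvec(o["ee_rot"]); M=R0.as_matrix(); p0=np.array(o["tool_pos"])
    cur=np.degrees(np.arctan2(M[1,1],M[0,1])); d=(yaw-cur+90)%180-90
    R1=Ro.from_euler("z",cur+d,degrees=True)*Ro.from_matrix(np.array([[0,1,0],[1,0,0],[0,0,-1.]])@np.eye(3))
    # above: tool y -> +x rotated by yaw, tool z down
    rel=(R0.inv()*R1).as_rotvec(); R=R0; p=p0
    for i in range(n):
        Rn=R0*Ro.from_rotvec(rel*(i+1)/n); pn=p0+(np.array(tgt)-p0)*(i+1)/n
        dd=R.inv().apply(pn-p); rr=(R.inv()*Rn).as_rotvec(degrees=True)
        print("dx%.3f dy%.3f dz%.3f rx%.1f ry%.1f rz%.1f"%(*dd,*rr)); R=Rn;p=pn
def pose():
    o=r.observe(); M=Ro.from_rotvec(o["ee_rot"]).as_matrix()
    print("t%.2f"%o["time"],np.round(o["tool_pos"],4),"yaw_y %.1f tilt"%np.degrees(np.arctan2(M[1,1],M[0,1])),np.round(M[:2,2],3),"F",np.round(o["ft_force"],1),"gap %.4f"%o["finger_gap"])
E
python3 -c "
from h import *
pose(); plan([.604,-.085,.16],-5,18)"
```

```text
t1.50 [0.244  0.6025 0.2424] yaw_y 68.0 tilt [0. 0.] F [-0.1 -0.8 -0.3] gap 0.0856
dx-0.033 dy-0.028 dz0.005 rx0.0 ry-0.0 rz4.1
dx-0.035 dy-0.026 dz0.005 rx0.0 ry-0.0 rz4.1
dx-0.036 dy-0.023 dz0.005 rx0.0 ry-0.0 rz4.1
dx-0.038 dy-0.020 dz0.005 rx0.0 ry-0.0 rz4.1
dx-0.039 dy-0.018 dz0.005 rx0.0 ry-0.0 rz4.1
dx-0.040 dy-0.015 dz0.005 rx0.0 ry-0.0 rz4.1
dx-0.041 dy-0.012 dz0.005 rx0.0 ry-0.0 rz4.1
dx-0.042 dy-0.009 dz0.005 rx0.0 ry-0.0 rz4.1
dx-0.043 dy-0.006 dz0.005 rx0.0 ry-0.0 rz4.1
dx-0.043 dy-0.003 dz0.005 rx0.0 ry-0.0 rz4.1
dx-0.043 dy0.000 dz0.005 rx0.0 ry-0.0 rz4.1
dx-0.043 dy0.003 dz0.005 rx0.0 ry-0.0 rz4.1
dx-0.043 dy0.006 dz0.005 rx0.0 ry-0.0 rz4.1
dx-0.042 dy0.009 dz0.005 rx0.0 ry-0.0 rz4.1
dx-0.041 dy0.012 dz0.005 rx0.0 ry-0.0 rz4.1
dx-0.040 dy0.015 dz0.005 rx0.0 ry-0.0 rz4.1
dx-0.039 dy0.018 dz0.005 rx0.0 ry-0.0 rz4.1
dx-0.038 dy0.021 dz0.005 rx0.0 ry-0.0 rz4.1
```

Request:
{"op": "step_arm", "data": {
  "moves": [
    {"dx":-0.033,"dy":-0.028,"dz":0.005,"rz":4.1,"hand":0.5},
    {"dx":-0.035,"dy":-0.026,"dz":0.005,"rz":4.1,"hand":0.5},
    {"dx":-0.036,"dy":-0.023,"dz":0.005,"rz":4.1,"hand":0.5},
    {"dx":-0.038,"dy":-0.02,"dz":0.005,"rz":4.1,"hand":0.5},
    {"dx":-0.039,"dy":-0.018,"dz":0.005,"rz":4.1,"hand":0.5},
    {"dx":-0.04,"dy":-0.015,"dz":0.005,"rz":4.1,"hand":0.5},
    {"dx":-0.041,"dy":-0.012,"dz":0.005,"rz":4.1,"hand":0.5},
    {"dx":-0.042,"dy":-0.009,"dz":0.005,"rz":4.1,"hand":0.5}
  ]
}}

```text
validation failed for argument at $.mo...
```

Request:
{"op": "step_arm", "data": {
  "moves": [
    {"dx":-0.043,"dy":-0.006,"dz":0.005,"rz":4.1,"hand":0.5},
    {"dx":-0.043,"dy":-0.003,"dz":0.005,"rz":4.1,"hand":0.5},
    {"dx":-0.043,"dy":0,"dz":0.005,"rz":4.1,"hand":0.5},
    {"dx":-0.043,"dy":0.003,"dz":0.005,"rz":4.1,"hand":0.5},
    {"dx":-0.043,"dy":0.006,"dz":0.005,"rz":4.1,"hand":0.5},
    {"dx":-0.042,"dy":0.009,"dz":0.005,"rz":4.1,"hand":0.5},
    {"dx":-0.041,"dy":0.012,"dz":0.005,"rz":4.1,"hand":0.5},
    {"dx":-0.04,"dy":0.015,"dz":0.005,"rz":4.1,"hand":0.5}
  ]
}}

```text
validation failed for argument at $.mo...
```

```bash
python3 -c "
from h import *
pose(); plan([.604,-.085,.16],-5,6)"
```

```text
t1.50 [0.244  0.6025 0.2424] yaw_y 68.0 tilt [0. 0.] F [-0.1 -0.8 -0.3] gap 0.0856
dx-0.099 dy-0.084 dz0.014 rx0.0 ry-0.0 rz12.2
dx-0.114 dy-0.061 dz0.014 rx0.0 ry-0.0 rz12.2
dx-0.124 dy-0.036 dz0.014 rx0.0 ry-0.0 rz12.2
dx-0.129 dy-0.009 dz0.014 rx0.0 ry-0.0 rz12.2
dx-0.128 dy0.019 dz0.014 rx0.0 ry-0.0 rz12.2
dx-0.121 dy0.045 dz0.014 rx0.0 ry-0.0 rz12.2
```

Request:
{"op": "step_arm", "data": {
  "moves": [
    {"dx":-0.033,"dy":-0.028,"dz":0.005,"rx":0,"ry":0,"rz":4.1,"hand":0.5},
    {"dx":-0.035,"dy":-0.026,"dz":0.005,"rx":0,"ry":0,"rz":4.1,"hand":0.5},
    {"dx":-0.036,"dy":-0.023,"dz":0.005,"rx":0,"ry":0,"rz":4.1,"hand":0.5},
    {"dx":-0.038,"dy":-0.02,"dz":0.005,"rx":0,"ry":0,"rz":4.1,"hand":0.5},
    {"dx":-0.039,"dy":-0.018,"dz":0.005,"rx":0,"ry":0,"rz":4.1,"hand":0.5},
    {"dx":-0.04,"dy":-0.015,"dz":0.005,"rx":0,"ry":0,"rz":4.1,"hand":0.5},
    {"dx":-0.041,"dy":-0.012,"dz":0.005,"rx":0,"ry":0,"rz":4.1,"hand":0.5},
    {"dx":-0.042,"dy":-0.009,"dz":0.005,"rx":0,"ry":0,"rz":4.1,"hand":0.5}
  ]
}}

```text
time: 2.3
tool_pos: [0.3998, 0.2926, 0.1999]
ee_rot: [-1.456, -2.779, -0.01]
ft_force: [1.4, 0.2, 0.0]
finger_gap: 0.0426
```

Request:
{"op": "step_arm", "data": {
  "moves": [
    {"dx":-0.043,"dy":-0.006,"dz":0.005,"rx":0,"ry":0,"rz":4.1,"hand":0.5},
    {"dx":-0.043,"dy":-0.003,"dz":0.005,"rx":0,"ry":0,"rz":4.1,"hand":0.5},
    {"dx":-0.043,"dy":0,"dz":0.005,"rx":0,"ry":0,"rz":4.1,"hand":0.5},
    {"dx":-0.043,"dy":0.003,"dz":0.005,"rx":0,"ry":0,"rz":4.1,"hand":0.5},
    {"dx":-0.043,"dy":0.006,"dz":0.005,"rx":0,"ry":0,"rz":4.1,"hand":0.5},
    {"dx":-0.042,"dy":0.009,"dz":0.005,"rx":0,"ry":0,"rz":4.1,"hand":0.5},
    {"dx":-0.041,"dy":0.012,"dz":0.005,"rx":0,"ry":0,"rz":4.1,"hand":0.5},
    {"dx":-0.04,"dy":0.015,"dz":0.005,"rx":0,"ry":0,"rz":4.1,"hand":0.5}
  ]
}}

```text
time: 3.1
tool_pos: [0.5555, -0.0299, 0.159]
ee_rot: [-2.208, -2.23, -0.022]
ft_force: [0.5, 1.0, 0.2]
finger_gap: 0.0427
```

```bash
python3 - <<'E'
from h import *
pose(); w=eyes.grab_frame("wrist"); save(w,"w1")
print(ray(w,(320,200))[0])
for n,z in dict(board=.012,far_fence=.036,left_fence=.036,brush=.026,jar=.072).items(): print(n,rect(w,n,z))
for n,z in dict(seat=.012,brush_mid=.019,jar_mid=.042).items(): print(n,[(x["score"],np.round(at(w,np.array(x["xy"])*[640,400],z),4)) for x in eyes.tip_of(w,n)[:2]])
E
```

```text
t3.10 [ 0.5555 -0.0299  0.159 ] yaw_y 0.6 tilt [0.007 0.013] F [0.5 1.  0.2] gap 0.0427
[0.55447809 0.03558591 0.29228796]
board None
far_fence (0.65, array([ 6.81400e-01, -1.27000e-02,  2.12000e-01,  3.28000e-02,
        8.72305e+01]))
left_fence None
brush (0.85, array([ 6.03100e-01, -7.29000e-02,  1.69500e-01,  3.67000e-02,
        8.33889e+01]))
jar None
seat [(0.94, array([0.6388, 0.0202]))]
brush_mid [(0.56, array([ 0.6045, -0.0733])), (0.42, array([0.6382, 0.0211]))]
jar_mid [(0.75, array([ 0.4743, -0.0366]))]
```

View pics/w1.png

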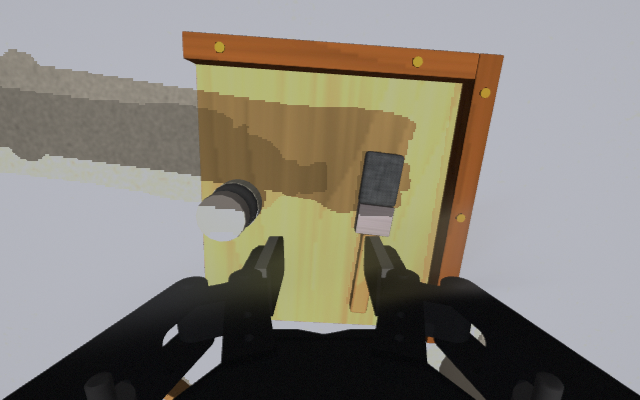

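The wrist view shows the brush with its bristle top at (385,153) and handle end at (358,312), the jar lid at (222,216), and the outer fence corners at (503,55) and (183,32). I'll work out the board pose from the corners and go for the brush.

```bash
python3 - <<'E'
from h import *
w=eyes.grab_frame("wrist"); pose()
A=at(w,(503,55),.036);B=at(w,(183,32),.036); print(A,B,np.linalg.norm(A-B))
d=(A-B)/np.linalg.norm(A-B); y=np.array([-d[1],d[0]]); c=(A+B)/2-.14*y
print("yaw",np.degrees(np.arctan2(d[1],d[0])),"centre",c,"seat",c+.07*d+.065*y)
print("brush ends",at(w,(385,153),.026),at(w,(358,312),.026), "jarlid",at(w,(222,216),.072))
plan([.602,-.084,.06],-6,4); print(); plan([.602,-.084,.026],-6,6)
E
```

```text
t3.60 [ 0.5547 -0.0268  0.159 ] yaw_y 0.9 tilt [0.006 0.013] F [ 0.1  0.3 -0.8] gap 0.0425
[0.70024991 0.09596916] [0.44231726 0.10819203] 0.2582220994918297
yaw -2.7130945666506254 centre [ 0.56465672 -0.03776248] seat [0.63765502 0.02385123]
brush ends [0.61177513 0.01459777] [ 0.59475165 -0.15329848] jarlid [ 0.47476317 -0.03304019]
dx-0.015 dy0.011 dz0.025 rx0.1 ry-0.2 rz1.7
dx-0.014 dy0.012 dz0.025 rx0.1 ry-0.2 rz1.7
dx-0.014 dy0.012 dz0.025 rx0.1 ry-0.2 rz1.7
dx-0.013 dy0.013 dz0.025 rx0.1 ry-0.2 rz1.7

dx-0.010 dy0.008 dz0.022 rx0.1 ry-0.1 rz1.1
dx-0.010 dy0.008 dz0.022 rx0.1 ry-0.1 rz1.1
dx-0.010 dy0.008 dz0.022 rx0.1 ry-0.1 rz1.1
dx-0.009 dy0.008 dz0.022 rx0.1 ry-0.1 rz1.1
dx-0.009 dy0.008 dz0.022 rx0.1 ry-0.1 rz1.1
dx-0.009 dy0.009 dz0.022 rx0.1 ry-0.1 rz1.1
```

Request:
{"op": "step_arm", "data": {
  "moves": [
    {"dx":-0.015,"dy":0.012,"dz":0.02,"rx":0.1,"ry":-0.2,"rz":1.7,"hand":0.5},
    {"dx":-0.014,"dy":0.012,"dz":0.02,"rx":0.1,"ry":-0.2,"rz":1.7,"hand":0.5},
    {"dx":-0.014,"dy":0.012,"dz":0.02,"rx":0.1,"ry":-0.2,"rz":1.7,"hand":0.5},
    {"dx":-0.012,"dy":0.012,"dz":0.02,"rx":0.1,"ry":-0.2,"rz":1.7,"hand":0.5},
    {"dx":0,"dy":0,"dz":0,"rx":0,"ry":0,"rz":0,"hand":0.5}
  ]
}}

```text
time: 4.1
tool_pos: [0.6047, -0.0772, 0.0784]
ee_rot: [2.326, 2.111, 0.007]
ft_force: [0.2, 0.4, -0.6]
finger_gap: 0.0427
```

```bash
python3 - <<'E'
from h import *
w=eyes.grab_frame("wrist"); pose()
print(rect(w,"brush",.026)); plan([.602,-.082,.026],-6,4)
E
```

```text
t4.15 [ 0.605  -0.0762  0.0797] yaw_y -5.5 tilt [0.005 0.004] F [-0.6 -0.2 -0.4] gap 0.0425
(0.73, array([ 6.04300e-01, -7.33000e-02,  1.68600e-01,  3.55000e-02,
        8.29757e+01]))
dx-0.002 dy-0.001 dz0.014 rx0.1 ry-0.1 rz0.1
dx-0.002 dy-0.001 dz0.014 rx0.1 ry-0.1 rz0.1
dx-0.002 dy-0.001 dz0.014 rx0.1 ry-0.1 rz0.1
dx-0.002 dy-0.001 dz0.014 rx0.1 ry-0.1 rz0.1
```

Request:
{"op": "step_arm", "data": {
  "moves": [
    {"dx":-0.002,"dy":0,"dz":0.014,"rx":0.1,"ry":-0.1,"rz":0.5,"hand":0.5},
    {"dx":-0.002,"dy":0,"dz":0.014,"rx":0.1,"ry":-0.1,"rz":0.5,"hand":0.5},
    {"dx":-0.002,"dy":0,"dz":0.014,"rx":0.1,"ry":-0.1,"rz":0.5,"hand":0.5},
    {"dx":-0.001,"dy":0,"dz":0.011,"rx":0,"ry":0,"rz":0,"hand":0.5},
    {"dx":0,"dy":0,"dz":0,"rx":0,"ry":0,"rz":0,"hand":0.5}
  ]
}}

```text
time: 4.7
tool_pos: [0.6053, -0.079, 0.0262]
ee_rot: [2.348, 2.087, 0.008]
ft_force: [-0.5, 0.4, -0.2]
finger_gap: 0.0425
```

Request:
{"op": "step_arm", "data": {
  "moves": [
    {"dx":0,"dy":0,"dz":0.002,"rx":0,"ry":0,"rz":0,"hand":0},
    {"dx":0,"dy":0,"dz":0,"rx":0,"ry":0,"rz":0,"hand":0},
    {"dx":0,"dy":0,"dz":0,"rx":0,"ry":0,"rz":0,"hand":0},
    {"dx":0,"dy":0,"dz":0,"rx":0,"ry":0,"rz":0,"hand":0}
  ],
  "grip_force": 40
}}

```text
time: 5.1
tool_pos: [0.6058, -0.0792, 0.0247]
ee_rot: [2.348, 2.086, 0.009]
ft_force: [-0.4, -0.0, -0.1]
finger_gap: 0.0164
```

Request:
{"op": "step_arm", "data": {
  "moves": [
    {"dx":0,"dy":0,"dz":-0.02,"rx":0,"ry":0,"rz":0,"hand":0},
    {"dx":0,"dy":0,"dz":-0.05,"rx":0,"ry":0,"rz":0,"hand":0},
    {"dx":0,"dy":0,"dz":-0.045,"rx":0,"ry":0,"rz":0,"hand":0}
  ]
}}

```text
time: 5.4
tool_pos: [0.6002, -0.0787, 0.1357]
ee_rot: [-2.342, -2.081, 0.009]
ft_force: [1.1, -0.1, 0.7]
finger_gap: 0.0168
```

```bash
python3 - <<'E'
from h import *
pose(); plan([.415,.30,.14],8,11)
E
```

```text
t5.40 [ 0.6002 -0.0787  0.1357] yaw_y -6.8 tilt [-0.01   0.002] F [ 1.1 -0.1  0.7] gap 0.0168
dx0.032 dy-0.021 dz-0.000 rx-0.1 ry-0.0 rz-1.3
dx0.033 dy-0.020 dz-0.000 rx-0.1 ry-0.0 rz-1.3
dx0.033 dy-0.019 dz-0.000 rx-0.1 ry-0.0 rz-1.3
dx0.034 dy-0.018 dz-0.000 rx-0.1 ry-0.0 rz-1.3
dx0.034 dy-0.018 dz-0.000 rx-0.1 ry-0.0 rz-1.3
dx0.034 dy-0.017 dz-0.000 rx-0.1 ry-0.0 rz-1.3
dx0.035 dy-0.016 dz-0.000 rx-0.1 ry-0.0 rz-1.3
dx0.035 dy-0.015 dz-0.000 rx-0.1 ry-0.0 rz-1.3
dx0.036 dy-0.014 dz-0.000 rx-0.1 ry-0.0 rz-1.3
dx0.036 dy-0.014 dz-0.000 rx-0.1 ry-0.0 rz-1.3
dx0.036 dy-0.013 dz-0.000 rx-0.1 ry-0.0 rz-1.3
```

Request:
{"op": "step_arm", "data": {
  "moves": [
    {"dx":0.032,"dy":-0.021,"dz":0,"rx":0,"ry":0,"rz":-1.3,"hand":0},
    {"dx":0.033,"dy":-0.02,"dz":0,"rx":0,"ry":0,"rz":-1.3,"hand":0},
    {"dx":0.033,"dy":-0.019,"dz":0,"rx":0,"ry":0,"rz":-1.3,"hand":0},
    {"dx":0.034,"dy":-0.018,"dz":0,"rx":0,"ry":0,"rz":-1.3,"hand":0},
    {"dx":0.034,"dy":-0.018,"dz":0,"rx":0,"ry":0,"rz":-1.3,"hand":0},
    {"dx":0.034,"dy":-0.017,"dz":0,"rx":0,"ry":0,"rz":-1.3,"hand":0},
    {"dx":0.035,"dy":-0.016,"dz":0,"rx":0,"ry":0,"rz":-1.3,"hand":0},
    {"dx":0.035,"dy":-0.015,"dz":0,"rx":0,"ry":0,"rz":-1.3,"hand":0}
  ]
}}

```text
time: 6.2
tool_pos: [0.4712, 0.1981, 0.1477]
ee_rot: [2.153, 2.276, 0.019]
ft_force: [-0.0, -0.6, -0.6]
finger_gap: 0.0166
```

Request:
{"op": "step_arm", "data": {
  "moves": [
    {"dx":0.036,"dy":-0.014,"dz":0,"rx":0,"ry":0,"rz":-1.3,"hand":0},
    {"dx":0.036,"dy":-0.014,"dz":0,"rx":0,"ry":0,"rz":-1.3,"hand":0},
    {"dx":0,"dy":0,"dz":0,"rx":0,"ry":0,"rz":0,"hand":0}
  ]
}}

```text
time: 6.5
tool_pos: [0.4337, 0.2766, 0.1487]
ee_rot: [2.09, 2.337, 0.025]
ft_force: [-0.4, 0.7, 0.1]
finger_gap: 0.017
```

```bash
python3 - <<'E'
from h import *
pose(); w=eyes.grab_frame("wrist"); save(w,"w2")
print(rect(w,"tray",.03),rect(w,"brush",.13))
print([(x["score"],at(w,np.array(x["xy"])*[640,400],0)) for x in eyes.tip_of(w,"tray")])
plan([.392,.348,.06],8,5)
E
```

```text
t6.50 [0.4337 0.2766 0.1487] yaw_y 6.4 tilt [0.015 0.008] F [-0.4  0.7  0.1] gap 0.0170
(0.8, array([0.3942, 0.3437, 0.0901, 0.1711, 7.5226])) (0.82, array([0.4325, 0.2936, 0.0408, 0.1539, 6.3197]))
[(0.83, array([0.39232042, 0.35886017])), (0.21, array([0.59570096, 0.36787945]))]
dx0.017 dy-0.008 dz0.018 rx0.2 ry-0.0 rz-0.5
dx0.017 dy-0.008 dz0.018 rx0.2 ry-0.0 rz-0.5
dx0.017 dy-0.007 dz0.018 rx0.2 ry-0.0 rz-0.5
dx0.017 dy-0.007 dz0.018 rx0.2 ry-0.0 rz-0.5
dx0.017 dy-0.007 dz0.018 rx0.2 ry-0.0 rz-0.5
```

View pics/w2.png

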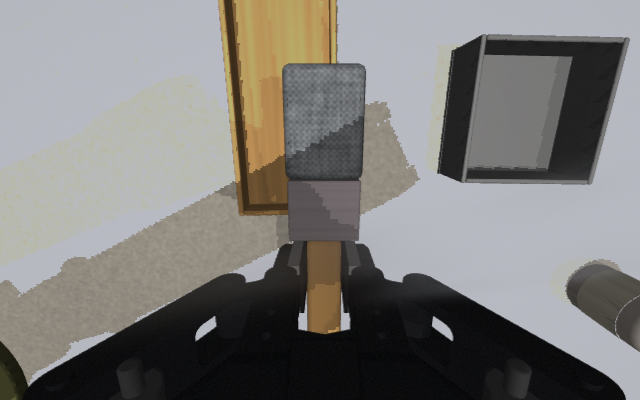

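The brush is held straight at (325,64–330). The tray's near-left corner is at (240,215), and the tub rim corners are at (485,36), (629,38), (593,184) and (465,181).

```bash
python3 - <<'E'
from h import *
w=eyes.grab_frame("wrist")
c=at(w,(240,215),.03); print("corner",c)
for th in(7.5,8.2):
    a=np.radians(th);x=np.array([np.cos(a),np.sin(a)]);y=np.array([-x[1],x[0]]);print(th,c+.045*x+.1*y)
T=np.array([at(w,u,.05) for u in((485,36),(629,38),(593,184),(465,181))]);print("tub",T,T.mean(0))
pose();print("bristle end",at(w,(325,64),.1487+.008+.007),"ferrule start",at(w,(325,241),.164))
plan([.394,.351,.06],8,5)
E
```

```text
corner [0.36607595 0.24660665]
7.5 [0.39763835 0.35162481]
8.2 [0.39635299 0.35200257]
tub [[0.54371943 0.40714326]
 [0.64981129 0.41699481]
 [0.66135316 0.30850654]
 [0.55381929 0.30060428]] [0.60217579 0.35831222]
t6.75 [0.4378 0.2691 0.1485] yaw_y 5.7 tilt [0.017 0.004] F [ 1.6  0.1 -0.6] gap 0.0168
bristle end [0.42976101 0.3564177 ] ferrule start [0.43698351 0.28557082]
dx0.017 dy-0.007 dz0.018 rx0.2 ry-0.0 rz-0.5
dx0.017 dy-0.007 dz0.018 rx0.2 ry-0.0 rz-0.5
dx0.017 dy-0.007 dz0.018 rx0.2 ry-0.0 rz-0.5
dx0.017 dy-0.007 dz0.018 rx0.2 ry-0.0 rz-0.5
dx0.017 dy-0.007 dz0.018 rx0.2 ry-0.0 rz-0.5
```

Request:
{"op": "step_arm", "data": {
  "moves": [
    {"dx":0.017,"dy":-0.008,"dz":0.012,"rx":0.2,"ry":0,"rz":-0.5,"hand":0},
    {"dx":0.017,"dy":-0.008,"dz":0.014,"rx":0.2,"ry":0,"rz":-0.5,"hand":0},
    {"dx":0.017,"dy":-0.007,"dz":0.016,"rx":0.2,"ry":0,"rz":-0.5,"hand":0},
    {"dx":0.017,"dy":-0.006,"dz":0.016,"rx":0.2,"ry":0,"rz":-0.5,"hand":0},
    {"dx":0.016,"dy":-0.006,"dz":0.016,"rx":0.2,"ry":0,"rz":-0.5,"hand":0},
    {"dx":0,"dy":0,"dz":0,"rx":0,"ry":0,"rz":0,"hand":0},
    {"dx":0,"dy":0,"dz":0,"rx":0,"ry":0,"rz":0,"hand":0}
  ]
}}

```text
time: 7.45
tool_pos: [0.3889, 0.3526, 0.0654]
ee_rot: [-2.056, -2.369, 0.007]
ft_force: [0.8, -0.7, -0.2]
finger_gap: 0.0169
```

```bash
python3 - <<'E'
from h import *
pose(); w=eyes.grab_frame("wrist"); save(w,"w3"); print(rect(w,"tray",.03))
p=eyes.grab_frame("top");print("top",rect(p,"tray",.03),rect(p,"brush",.08))
pose()
plan([.396,.349,.02],8,5)
E
```

```text
t7.45 [0.3889 0.3526 0.0654] yaw_y 8.1 tilt [-0.006 -0.   ] F [ 0.8 -0.7 -0.2] gap 0.0169
(0.88, array([0.3885, 0.3889, 0.0906, 0.138 , 7.0291]))
top (0.91, array([0.3961, 0.3076, 0.092 , 0.114 , 6.5599])) (0.61, array([0.3941, 0.3092, 0.0215, 0.0759, 1.1869]))
t7.70 [0.3905 0.3524 0.0671] yaw_y 8.0 tilt [-0.004  0.002] F [-0.3 -0.1 -0.3] gap 0.0169
dx-0.001 dy0.001 dz0.009 rx-0.0 ry-0.0 rz-0.0
dx-0.001 dy0.001 dz0.009 rx-0.0 ry-0.0 rz-0.0
dx-0.001 dy0.001 dz0.009 rx-0.0 ry-0.0 rz-0.0
dx-0.001 dy0.001 dz0.009 rx-0.0 ry-0.0 rz-0.0
dx-0.001 dy0.001 dz0.009 rx-0.0 ry-0.0 rz-0.0
```

View pics/w3.png

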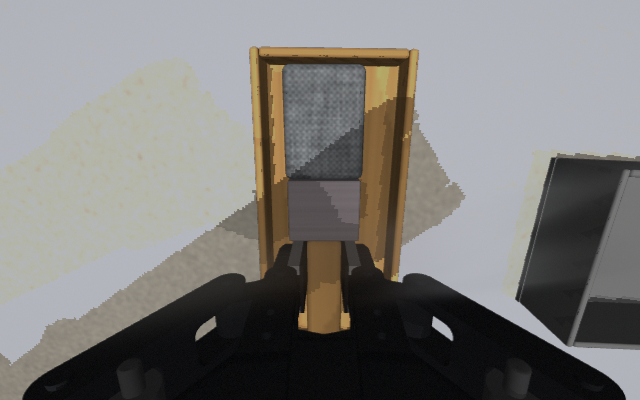

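The brush at (325,65–240) sits between the tray walls, whose far-end corners are at (251,48) and (418,50). I'll lower it and release.

Request:
{"op": "step_arm", "data": {
  "moves": [
    {"dx":0,"dy":0.001,"dz":0.012,"rx":0,"ry":0,"rz":0,"hand":0},
    {"dx":0,"dy":0.001,"dz":0.012,"rx":0,"ry":0,"rz":0,"hand":0},
    {"dx":0,"dy":0.001,"dz":0.012,"rx":0,"ry":0,"rz":0,"hand":0},
    {"dx":0,"dy":0,"dz":0.009,"rx":0,"ry":0,"rz":0,"hand":0},
    {"dx":0,"dy":0,"dz":0,"rx":0,"ry":0,"rz":0,"hand":0}
  ]
}}

```text
time: 8.2
tool_pos: [0.3951, 0.3517, 0.019]
ee_rot: [-2.063, -2.364, -0.001]
ft_force: [-0.5, -0.3, -0.6]
finger_gap: 0.0167
```

```bash
python3 -c "
from h import *
pose()"
```

```text
t8.20 [0.3951 0.3517 0.019 ] yaw_y 7.8 tilt [-0.003  0.003] F [-0.5 -0.3 -0.6] gap 0.0167
```

Release, then lift.

Request:
{"op": "step_arm", "data": {
  "moves": [
    {"dx":0,"dy":0,"dz":0,"rx":0,"ry":0,"rz":0,"hand":0.4},
    {"dx":0,"dy":0,"dz":0,"rx":0,"ry":0,"rz":0,"hand":0.4},
    {"dx":0,"dy":0,"dz":-0.02,"rx":0,"ry":0,"rz":0,"hand":0.4},
    {"dx":0,"dy":0,"dz":-0.05,"rx":0,"ry":0,"rz":0,"hand":0.4},
    {"dx":0,"dy":0,"dz":-0.05,"rx":0,"ry":0,"rz":0,"hand":0.5}
  ]
}}

```text
time: 8.7
tool_pos: [0.3917, 0.348, 0.1355]
ee_rot: [-2.063, -2.364, 0.023]
ft_force: [0.7, 0.6, 1.3]
finger_gap: 0.0427
```

```bash
python3 - <<'E'
from h import *
p=eyes.grab_frame("top"); save(p,"top2"); w=eyes.grab_frame("wrist")
print(rect(w,"brush",.019),rect(w,"tray",.03),rect(w,"tub",.05)); pose()
plan([.473,-.034,.13],0,10)
E
```

```text
(0.92, array([0.394 , 0.3577, 0.0356, 0.1687, 6.9582])) (0.59, array([0.3925, 0.3578, 0.09  , 0.1998, 7.2828])) (0.57, array([0.5819, 0.3681, 0.1367, 0.1126, 5.2569]))
t8.95 [0.3921 0.3486 0.1347] yaw_y 7.8 tilt [-0.011 -0.006] F [-0.1  0.3 -0.3] gap 0.0430
dx-0.039 dy0.003 dz0.001 rx-0.1 ry0.0 rz0.8
dx-0.039 dy0.003 dz0.001 rx-0.1 ry0.0 rz0.8
dx-0.039 dy0.004 dz0.001 rx-0.1 ry0.0 rz0.8
dx-0.039 dy0.004 dz0.001 rx-0.1 ry0.0 rz0.8
dx-0.039 dy0.005 dz0.001 rx-0.1 ry0.0 rz0.8
dx-0.039 dy0.005 dz0.001 rx-0.1 ry0.0 rz0.8
dx-0.039 dy0.006 dz0.001 rx-0.1 ry0.0 rz0.8
dx-0.039 dy0.007 dz0.001 rx-0.1 ry0.0 rz0.8
dx-0.038 dy0.007 dz0.000 rx-0.1 ry0.0 rz0.8
dx-0.038 dy0.008 dz0.000 rx-0.1 ry0.0 rz0.8
```

Request:
{"op": "step_arm", "data": {
  "moves": [
    {"dx":-0.039,"dy":0.003,"dz":0,"rx":0,"ry":0,"rz":0.8,"hand":1},
    {"dx":-0.039,"dy":0.003,"dz":0,"rx":0,"ry":0,"rz":0.8,"hand":1},
    {"dx":-0.039,"dy":0.004,"dz":0,"rx":0,"ry":0,"rz":0.8,"hand":1},
    {"dx":-0.039,"dy":0.004,"dz":0,"rx":0,"ry":0,"rz":0.8,"hand":1},
    {"dx":-0.039,"dy":0.005,"dz":0,"rx":0,"ry":0,"rz":0.8,"hand":1},
    {"dx":-0.039,"dy":0.005,"dz":0,"rx":0,"ry":0,"rz":0.8,"hand":1},
    {"dx":-0.039,"dy":0.006,"dz":0,"rx":0,"ry":0,"rz":0.8,"hand":1},
    {"dx":-0.039,"dy":0.007,"dz":0,"rx":0,"ry":0,"rz":0.8,"hand":1}
  ]
}}

```text
time: 9.75
tool_pos: [0.4492, 0.0336, 0.1249]
ee_rot: [-2.175, -2.252, 0.049]
ft_force: [-0.1, 0.4, -0.8]
finger_gap: 0.0856
```

Request:
{"op": "step_arm", "data": {
  "moves": [
    {"dx":-0.038,"dy":0.007,"dz":0,"rx":0,"ry":0,"rz":0.8,"hand":1},
    {"dx":-0.01,"dy":0.004,"dz":0,"rx":0,"ry":0,"rz":0,"hand":1},
    {"dx":0,"dy":0,"dz":0,"rx":0,"ry":0,"rz":0,"hand":1}
  ]
}}

```text
time: 10.05
tool_pos: [0.4589, -0.0228, 0.1216]
ee_rot: [-2.201, -2.223, 0.061]
ft_force: [-0.9, 0.6, 0.5]
finger_gap: 0.0853
```

```bash
python3 - <<'E'
from h import *
w=eyes.grab_frame("wrist"); save(w,"w4"); pose()
print(rect(w,"jar",.072),[(x["score"],at(w,np.array(x["xy"])*[640,400],.042)) for x in eyes.tip_of(w,"jar_mid")],[(x["score"],at(w,np.array(x["xy"])*[640,400],.012)) for x in eyes.tip_of(w,"jar")])
plan([.473,-.036,.05],0,5)
E
```

```text
t10.10 [ 0.4585 -0.0221  0.1214] yaw_y 0.6 tilt [-0.037 -0.019] F [ 0.1 -0.4  0.1] gap 0.0858
(0.94, array([ 0.4738, -0.0291,  0.0389,  0.0552,  1.7704])) [(0.94, array([ 0.47567094, -0.03604516]))] [(0.69, array([ 0.47471905, -0.03678393]))]
dx-0.003 dy0.003 dz0.014 rx-0.4 ry0.2 rz0.2
dx-0.003 dy0.003 dz0.014 rx-0.4 ry0.2 rz0.2
dx-0.003 dy0.003 dz0.014 rx-0.4 ry0.2 rz0.2
dx-0.003 dy0.003 dz0.014 rx-0.4 ry0.2 rz0.2
dx-0.003 dy0.003 dz0.014 rx-0.4 ry0.2 rz0.2
```

View pics/w4.png

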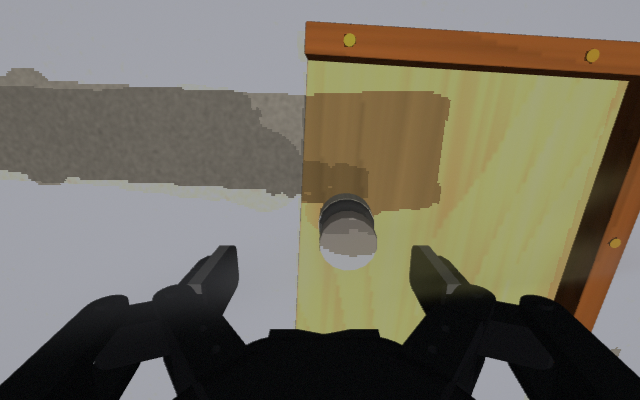

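The jar lid at (348,240) is between the open fingers at (225,265) and (425,265). I'll level the tool and descend.

Request:
{"op": "step_arm", "data": {
  "moves": [
    {"dx":-0.004,"dy":0.004,"dz":0.008,"rx":-0.7,"ry":0.3,"rz":0.2,"hand":1},
    {"dx":-0.004,"dy":0.004,"dz":0.012,"rx":-0.7,"ry":0.3,"rz":0.2,"hand":1},
    {"dx":-0.003,"dy":0.004,"dz":0.014,"rx":-0.7,"ry":0.3,"rz":0.2,"hand":1},
    {"dx":-0.002,"dy":0.003,"dz":0.014,"rx":0,"ry":0.1,"rz":0,"hand":1},
    {"dx":0,"dy":0,"dz":0.014,"rx":0,"ry":0,"rz":0,"hand":1},
    {"dx":0,"dy":0,"dz":0,"rx":0,"ry":0,"rz":0,"hand":1}
  ]
}}

```text
time: 10.85
tool_pos: [0.4741, -0.0272, 0.0555]
ee_rot: [2.202, 2.239, 0.009]
ft_force: [-1.0, -0.6, -0.2]
finger_gap: 0.0857
```

```bash
python3 -c "
from h import *
pose()"
```

```text
t10.85 [ 0.4741 -0.0272  0.0555] yaw_y 1.0 tilt [0.005 0.003] F [-1.  -0.6 -0.2] gap 0.0857
```

Request:
{"op": "step_arm", "data": {
  "moves": [
    {"dx":-0.009,"dy":0,"dz":0.005,"rx":0,"ry":0,"rz":0,"hand":1},
    {"dx":0,"dy":0,"dz":0.002,"rx":0,"ry":0,"rz":0,"hand":0},
    {"dx":0,"dy":0,"dz":0,"rx":0,"ry":0,"rz":0,"hand":0},
    {"dx":0,"dy":0,"dz":0,"rx":0,"ry":0,"rz":0,"hand":0},
    {"dx":0,"dy":0,"dz":0,"rx":0,"ry":0,"rz":0,"hand":0}
  ]
}}

```text
time: 11.35
tool_pos: [0.4752, -0.0361, 0.0492]
ee_rot: [2.199, 2.24, 0.012]
ft_force: [-0.2, -0.5, -0.9]
finger_gap: 0.0406
```

Request:
{"op": "step_arm", "data": {
  "moves": [
    {"dx":0,"dy":0,"dz":-0.02,"rx":0,"ry":0,"rz":0,"hand":0},
    {"dx":0,"dy":0,"dz":-0.05,"rx":0,"ry":0,"rz":0,"hand":0},
    {"dx":0,"dy":0,"dz":-0.045,"rx":0,"ry":0,"rz":0,"hand":0}
  ]
}}

```text
time: 11.65
tool_pos: [0.4695, -0.0364, 0.1618]
ee_rot: [-2.198, -2.239, 0.006]
ft_force: [0.3, 1.6, -0.9]
finger_gap: 0.0404
```

```bash
python3 - <<'E'
from h import *
pose(); plan([.595,.31,.16],5,10)
E
```

```text
t11.65 [ 0.4695 -0.0364  0.1618] yaw_y 1.1 tilt [-0.006  0.   ] F [ 0.3  1.6 -0.9] gap 0.0404
dx0.034 dy0.013 dz0.000 rx-0.0 ry-0.0 rz-0.4
dx0.034 dy0.013 dz0.000 rx-0.0 ry-0.0 rz-0.4
dx0.034 dy0.014 dz0.000 rx-0.0 ry-0.0 rz-0.4
dx0.034 dy0.014 dz0.000 rx-0.0 ry-0.0 rz-0.4
dx0.034 dy0.014 dz0.000 rx-0.0 ry-0.0 rz-0.4
dx0.034 dy0.014 dz0.000 rx-0.0 ry-0.0 rz-0.4
dx0.034 dy0.015 dz0.000 rx-0.0 ry-0.0 rz-0.4
dx0.034 dy0.015 dz0.000 rx-0.0 ry-0.0 rz-0.4
dx0.034 dy0.015 dz0.000 rx-0.0 ry-0.0 rz-0.4
dx0.034 dy0.015 dz0.000 rx-0.0 ry-0.0 rz-0.4
```

Request:
{"op": "step_arm", "data": {
  "moves": [
    {"dx":0.034,"dy":0.013,"dz":0,"rx":0,"ry":0,"rz":-0.4,"hand":0},
    {"dx":0.034,"dy":0.013,"dz":0,"rx":0,"ry":0,"rz":-0.4,"hand":0},
    {"dx":0.034,"dy":0.014,"dz":0,"rx":0,"ry":0,"rz":-0.4,"hand":0},
    {"dx":0.034,"dy":0.014,"dz":0,"rx":0,"ry":0,"rz":-0.4,"hand":0},
    {"dx":0.034,"dy":0.014,"dz":0,"rx":0,"ry":0,"rz":-0.4,"hand":0},
    {"dx":0.034,"dy":0.014,"dz":0,"rx":0,"ry":0,"rz":-0.4,"hand":0},
    {"dx":0.034,"dy":0.014,"dz":0,"rx":0,"ry":0,"rz":-0.4,"hand":0},
    {"dx":0.034,"dy":0.014,"dz":0,"rx":0,"ry":0,"rz":-0.4,"hand":0}
  ]
}}

```text
time: 12.45
tool_pos: [0.5774, 0.2448, 0.1753]
ee_rot: [2.144, 2.29, 0.026]
ft_force: [0.6, 0.7, -0.6]
finger_gap: 0.04
```

Request:
{"op": "step_arm", "data": {
  "moves": [
    {"dx":0.034,"dy":0.014,"dz":0,"rx":0,"ry":0,"rz":-0.4,"hand":0},
    {"dx":0.02,"dy":0.01,"dz":0,"rx":0,"ry":0,"rz":-0.4,"hand":0},
    {"dx":0,"dy":0,"dz":0,"rx":0,"ry":0,"rz":0,"hand":0}
  ]
}}

```text
time: 12.75
tool_pos: [0.5969, 0.3111, 0.1749]
ee_rot: [2.118, 2.317, 0.029]
ft_force: [0.5, 0.1, 0.0]
finger_gap: 0.0404
```

```bash
python3 - <<'E'
from h import *
w=eyes.grab_frame("wrist"); save(w,"w5"); pose()
print(rect(w,"tub",.05),[(x["score"],at(w,np.array(x["xy"])*[640,400],0)) for x in eyes.tip_of(w,"tub")])
plan([.597,.364,.11],6,4)
E
```

```text
t12.80 [0.5966 0.3093 0.1747] yaw_y 5.1 tilt [0.013 0.011] F [-0.1  1.1 -0.3] gap 0.0403
(0.6, array([0.5948, 0.3677, 0.1111, 0.1106, 5.3958])) [(0.63, array([0.38539588, 0.35614129])), (0.58, array([0.59487784, 0.36724662]))]
dx0.014 dy0.001 dz0.016 rx0.2 ry-0.1 rz-0.3
dx0.014 dy0.001 dz0.016 rx0.2 ry-0.1 rz-0.3
dx0.015 dy0.001 dz0.016 rx0.2 ry-0.1 rz-0.3
dx0.015 dy0.001 dz0.016 rx0.2 ry-0.1 rz-0.3
```

View pics/w5.png

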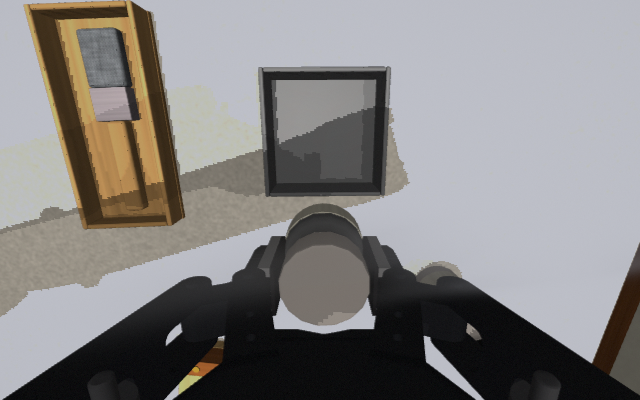

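The brush lies in the tray at (110,115), the jar is held at (324,265), and the tub is just ahead at (325,131).

Request:
{"op": "step_arm", "data": {
  "moves": [
    {"dx":0.015,"dy":0,"dz":0.01,"rx":0.2,"ry":-0.1,"rz":-0.3,"hand":0},
    {"dx":0.015,"dy":0,"dz":0.01,"rx":0.2,"ry":-0.1,"rz":-0.3,"hand":0},
    {"dx":0.015,"dy":0,"dz":0.015,"rx":0.2,"ry":-0.1,"rz":0,"hand":0},
    {"dx":0.012,"dy":0,"dz":0.02,"rx":0.2,"ry":-0.1,"rz":0,"hand":0},
    {"dx":0,"dy":0,"dz":0.01,"rx":0,"ry":0,"rz":0,"hand":0},
    {"dx":0,"dy":0,"dz":0,"rx":0,"ry":0,"rz":0,"hand":0}
  ]
}}

```text
time: 13.5
tool_pos: [0.5909, 0.3641, 0.1045]
ee_rot: [-2.117, -2.318, 0.003]
ft_force: [0.4, -0.8, -0.6]
finger_gap: 0.04
```

```bash
python3 - <<'E'
from h import *
pose(); plan([.596,.367,.044],6,5)
E
```

```text
t13.50 [0.5909 0.3641 0.1045] yaw_y 5.2 tilt [-0.003  0.   ] F [ 0.4 -0.8 -0.6] gap 0.0400
dx0.000 dy0.001 dz0.012 rx-0.0 ry-0.0 rz-0.2
dx0.000 dy0.001 dz0.012 rx-0.0 ry-0.0 rz-0.2
dx0.000 dy0.001 dz0.012 rx-0.0 ry-0.0 rz-0.2
dx0.000 dy0.001 dz0.012 rx-0.0 ry-0.0 rz-0.2
dx0.000 dy0.001 dz0.012 rx-0.0 ry-0.0 rz-0.2
```

Request:
{"op": "step_arm", "data": {
  "moves": [
    {"dx":0,"dy":0.001,"dz":0.012,"rx":0,"ry":0,"rz":0,"hand":0},
    {"dx":0,"dy":0.001,"dz":0.012,"rx":0,"ry":0,"rz":0,"hand":0},
    {"dx":0,"dy":0.001,"dz":0.012,"rx":0,"ry":0,"rz":0,"hand":0},
    {"dx":0,"dy":0,"dz":0.012,"rx":0,"ry":0,"rz":0,"hand":0},
    {"dx":0,"dy":0,"dz":0.008,"rx":0,"ry":0,"rz":0,"hand":0},
    {"dx":0,"dy":0,"dz":0,"rx":0,"ry":0,"rz":0,"hand":0}
  ]
}}

```text
time: 14.1
tool_pos: [0.595, 0.362, 0.0441]
ee_rot: [-2.121, -2.316, 0.003]
ft_force: [-0.5, 0.2, -0.6]
finger_gap: 0.0405
```

Request:
{"op": "step_arm", "data": {
  "moves": [
    {"dx":0,"dy":0,"dz":0.002,"rx":0,"ry":0,"rz":0,"hand":0},
    {"dx":0,"dy":0,"dz":0,"rx":0,"ry":0,"rz":0,"hand":0.7},
    {"dx":0,"dy":0,"dz":0,"rx":0,"ry":0,"rz":0,"hand":0.7},
    {"dx":0,"dy":0,"dz":0,"rx":0,"ry":0,"rz":0,"hand":0.7},
    {"dx":0,"dy":0,"dz":-0.02,"rx":0,"ry":0,"rz":0,"hand":0.7},
    {"dx":0,"dy":0,"dz":-0.05,"rx":0,"ry":0,"rz":0,"hand":0.7},
    {"dx":0,"dy":0,"dz":-0.05,"rx":0,"ry":0,"rz":0,"hand":0.7}
  ]
}}

```text
time: 14.8
tool_pos: [0.592, 0.3605, 0.159]
ee_rot: [-2.119, -2.314, 0.021]
ft_force: [0.2, 0.9, 0.8]
finger_gap: 0.0598
```

```bash
python3 - <<'E'
from h import *
w=eyes.grab_frame("wrist");p=eyes.grab_frame("top");pose()
for q in(w,p):
  print(rect(q,"jar",.064),[(x["score"],at(q,np.array(x["xy"])*[640,400],.034)) for x in eyes.tip_of(q,"jar_mid")],rect(q,"brush",.019),rect(q,"tub",.05))
print(rect(p,"block",.028)); R=eyes.masks_of(p,"block")
plan([.50,-.30,.20],21,15)
E
```

```text
t14.90 [0.5967 0.3629 0.1673] yaw_y 5.0 tilt [0.002 0.002] F [ 1.  -0.2  0.2] gap 0.0597
(0.96, array([0.5951, 0.3656, 0.0388, 0.0508, 4.0384])) [(0.61, array([0.59560393, 0.35906458]))] (0.75, array([0.3986, 0.3582, 0.042 , 0.168 , 7.7293])) (0.82, array([0.595 , 0.3682, 0.1115, 0.112 , 5.5111]))
(0.52, array([5.89500e-01, 3.50500e-01, 5.69000e-02, 4.01000e-02, 5.48238e+01])) [(0.84, array([0.59618898, 0.35956453]))] (0.73, array([0.3955, 0.3379, 0.031 , 0.1374, 8.2616])) (0.91, array([0.5899, 0.3598, 0.1193, 0.1203, 5.6432]))
(0.65, array([ 0.4861, -0.3559,  0.0789,  0.1186, 22.7064]))
dx-0.043 dy-0.010 dz-0.002 rx-0.1 ry0.0 rz-1.1
dx-0.043 dy-0.011 dz-0.002 rx-0.1 ry0.0 rz-1.1
dx-0.043 dy-0.012 dz-0.003 rx-0.1 ry0.0 rz-1.1
dx-0.043 dy-0.012 dz-0.003 rx-0.1 ry0.0 rz-1.1
dx-0.042 dy-0.013 dz-0.003 rx-0.1 ry0.0 rz-1.1
dx-0.042 dy-0.014 dz-0.003 rx-0.1 ry0.0 rz-1.1
dx-0.042 dy-0.015 dz-0.003 rx-0.1 ry0.0 rz-1.1
dx-0.042 dy-0.016 dz-0.003 rx-0.1 ry0.0 rz-1.1
dx-0.041 dy-0.016 dz-0.003 rx-0.1 ry0.0 rz-1.1
dx-0.041 dy-0.017 dz-0.003 rx-0.1 ry0.0 rz-1.1
dx-0.041 dy-0.018 dz-0.003 rx-0.1 ry0.0 rz-1.1
dx-0.040 dy-0.019 dz-0.003 rx-0.1 ry0.0 rz-1.1
dx-0.040 dy-0.019 dz-0.003 rx-0.1 ry0.0 rz-1.1
dx-0.040 dy-0.020 dz-0.003 rx-0.1 ry0.0 rz-1.1
dx-0.039 dy-0.021 dz-0.003 rx-0.1 ry0.0 rz-1.1
```

The jar is in the tub and the brush in the tray. Next is the block.

Request:
{"op": "step_arm", "data": {
  "moves": [
    {"dx":-0.043,"dy":-0.01,"dz":-0.001,"rx":0,"ry":0,"rz":-1.1,"hand":0.8},
    {"dx":-0.043,"dy":-0.011,"dz":-0.001,"rx":0,"ry":0,"rz":-1.1,"hand":0.8},
    {"dx":-0.043,"dy":-0.012,"dz":-0.001,"rx":0,"ry":0,"rz":-1.1,"hand":0.8},
    {"dx":-0.043,"dy":-0.012,"dz":-0.001,"rx":0,"ry":0,"rz":-1.1,"hand":0.8},
    {"dx":-0.042,"dy":-0.013,"dz":-0.001,"rx":0,"ry":0,"rz":-1.1,"hand":0.8},
    {"dx":-0.042,"dy":-0.014,"dz":-0.001,"rx":0,"ry":0,"rz":-1.1,"hand":0.8},
    {"dx":-0.042,"dy":-0.015,"dz":-0.001,"rx":0,"ry":0,"rz":-1.1,"hand":0.8},
    {"dx":-0.042,"dy":-0.016,"dz":-0.001,"rx":0,"ry":0,"rz":-1.1,"hand":0.8}
  ]
}}

```text
time: 16.2
tool_pos: [0.5422, 0.0055, 0.1638]
ee_rot: [-1.906, -2.488, 0.021]
ft_force: [0.5, -0.9, -0.8]
finger_gap: 0.068
```

Request:
{"op": "step_arm", "data": {
  "moves": [
    {"dx":-0.041,"dy":-0.016,"dz":-0.001,"rx":0,"ry":0,"rz":-1.1,"hand":0.8},
    {"dx":-0.041,"dy":-0.017,"dz":-0.001,"rx":0,"ry":0,"rz":-1.1,"hand":0.8},
    {"dx":-0.041,"dy":-0.018,"dz":-0.001,"rx":0,"ry":0,"rz":-1.1,"hand":0.8},
    {"dx":-0.04,"dy":-0.018,"dz":-0.001,"rx":0,"ry":0,"rz":-1.1,"hand":0.8},
    {"dx":-0.04,"dy":-0.018,"dz":0,"rx":0,"ry":0,"rz":-1.1,"hand":0.8},
    {"dx":-0.04,"dy":-0.018,"dz":0,"rx":0,"ry":0,"rz":-1.1,"hand":0.8},
    {"dx":-0.04,"dy":-0.018,"dz":0,"rx":0,"ry":0,"rz":-1.1,"hand":0.8},
    {"dx":0,"dy":0,"dz":0,"rx":0,"ry":0,"rz":0,"hand":0.8}
  ]
}}

```text
time: 17.0
tool_pos: [0.5089, -0.3224, 0.1708]
ee_rot: [-1.741, -2.609, 0.023]
ft_force: [0.2, -0.8, -0.1]
finger_gap: 0.0683
```

```bash
python3 - <<'E'
from h import *
w=eyes.grab_frame("wrist"); save(w,"w6"); pose()
print(rect(w,"block",.028),[(x["score"],at(w,np.array(x["xy"])*[640,400],0)) for x in eyes.tip_of(w,"block")])
plan([.487,-.356,.12],22,5)
E
```

```text
t17.05 [ 0.5099 -0.3189  0.1704] yaw_y 22.7 tilt [-0.012 -0.006] F [0.1 0.8 0.1] gap 0.0685
(0.77, array([ 0.4881, -0.3608,  0.08  ,  0.1189, 20.9298])) []
dx-0.006 dy-0.008 dz0.010 rx-0.1 ry-0.0 rz0.2
dx-0.006 dy-0.008 dz0.010 rx-0.1 ry-0.0 rz0.2
dx-0.006 dy-0.008 dz0.010 rx-0.1 ry-0.0 rz0.2
dx-0.006 dy-0.008 dz0.010 rx-0.1 ry-0.0 rz0.2
dx-0.006 dy-0.008 dz0.010 rx-0.1 ry-0.0 rz0.2
```

View pics/w6.png

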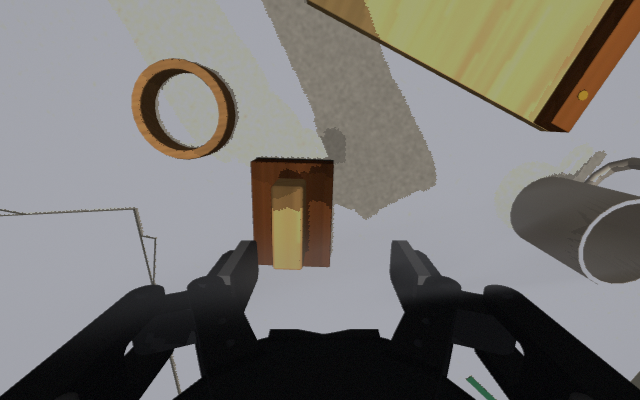

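The block top corners are at (252,160), (333,160), (331,267) and (254,268), with the rib top at (272,184)–(302,269). The mug (600,215) and tape (186,108) are clear.

```bash
python3 - <<'E'
from h import *
w=eyes.grab_frame("wrist"); pose()
for pts,z in((((252,160),(333,160),(331,267),(254,268)),.028),(((273,184),(303,184),(302,269),(273,270)),.064)):
    T=np.array([at(w,u,z) for u in pts],np.float32); print(T.mean(0),cv2.minAreaRect(T))
E
```

```text
t17.20 [ 0.5125 -0.3128  0.17  ] yaw_y 23.2 tilt [-0.011 -0.003] F [0.3 0.7 0.2] gap 0.0682
[ 0.49199104 -0.35028434] ((0.4911610782146454, -0.35106733441352844), (0.08146412670612335, 0.11512178182601929), 22.553226470947266)
[ 0.49168718 -0.34940222] ((0.49149027466773987, -0.3497939705848694), (0.026705913245677948, 0.08179140090942383), 21.383453369140625)
```

```bash
python3 - <<'E'
from h import *
plan([.489,-.357,.11],22,5)
E
```

```text
dx-0.006 dy-0.008 dz0.012 rx-0.1 ry-0.0 rz0.2
dx-0.006 dy-0.008 dz0.012 rx-0.1 ry-0.0 rz0.2
dx-0.006 dy-0.008 dz0.012 rx-0.1 ry-0.0 rz0.2
dx-0.006 dy-0.008 dz0.012 rx-0.1 ry-0.0 rz0.2
dx-0.006 dy-0.008 dz0.012 rx-0.1 ry-0.0 rz0.2
```

Request:
{"op": "step_arm", "data": {
  "moves": [
    {"dx":-0.008,"dy":-0.008,"dz":0.012,"rx":-0.1,"ry":0,"rz":0.2,"hand":0.8},
    {"dx":-0.007,"dy":-0.008,"dz":0.012,"rx":-0.1,"ry":0,"rz":0.2,"hand":0.8},
    {"dx":-0.006,"dy":-0.008,"dz":0.012,"rx":-0.1,"ry":0,"rz":0.2,"hand":0.8},
    {"dx":-0.006,"dy":-0.008,"dz":0.012,"rx":-0.1,"ry":0,"rz":0.2,"hand":0.8},
    {"dx":-0.005,"dy":-0.007,"dz":0.012,"rx":-0.1,"ry":0,"rz":0.2,"hand":0.8},
    {"dx":0,"dy":0,"dz":0,"rx":0,"ry":0,"rz":0,"hand":0.8},
    {"dx":0,"dy":0,"dz":0,"rx":0,"ry":0,"rz":0,"hand":0.8}
  ]
}}

```text
time: 17.9
tool_pos: [0.4868, -0.3561, 0.1026]
ee_rot: [-1.741, -2.606, -0.001]
ft_force: [0.4, -1.1, 1.0]
finger_gap: 0.0682
```

```bash
python3 - <<'E'
from h import *
w=eyes.grab_frame("wrist"); pose()
g=w["image"]; m=eyes.masks_of(w,"block")[0]["region"]
hsv=cv2.cvtColor(g,cv2.COLOR_RGB2HSV); rib=(m&(hsv[...,2]>110)).astype(np.uint8)
save(w,"w7")
for M,z in((m,.028),(rib,.064)):
    c=max(cv2.findContours(M.astype(np.uint8),0,1)[0],key=cv2.contourArea).reshape(-1,2)
    print(cv2.boundingRect(c),cv2.minAreaRect(np.array([at(w,u,z) for u in c],np.float32)))
plan([.489,-.357,.046],22,5)
E
```

```text
t17.95 [ 0.4866 -0.356   0.1026] yaw_y 22.5 tilt [-0.006  0.005] F [-0.1 -0.2  0.2] gap 0.0685Traceback (most recent call last):
  File "<stdin>", line 3, in <module>
IndexError: list index out of range
```

Request:
{"op": "step_arm", "data": {
  "moves": [
    {"dx":0,"dy":0.001,"dz":0.013,"rx":0,"ry":0,"rz":0,"hand":0.8},
    {"dx":0,"dy":0.001,"dz":0.013,"rx":0,"ry":0,"rz":0,"hand":0.8},
    {"dx":0,"dy":0,"dz":0.013,"rx":0,"ry":0,"rz":0,"hand":0.8},
    {"dx":0,"dy":0,"dz":0.01,"rx":0,"ry":0,"rz":0,"hand":0.8},
    {"dx":0,"dy":0,"dz":0.003,"rx":0,"ry":0,"rz":0,"hand":0.8},
    {"dx":0,"dy":0,"dz":0,"rx":0,"ry":0,"rz":0,"hand":0.8}
  ]
}}

```text
time: 18.6
tool_pos: [0.4907, -0.353, 0.0466]
ee_rot: [-1.736, -2.611, -0.003]
ft_force: [-0.1, -0.5, 0.1]
finger_gap: 0.0685
```

```bash
python3 - <<'E'
from h import *
w=eyes.grab_frame("wrist"); save(w,"w7"); pose()
E
```

```text
t18.65 [ 0.4907 -0.353   0.0468] yaw_y 22.7 tilt [-0.004  0.005] F [-0.3  0.  -0.2] gap 0.0684
```

View pics/w7.png

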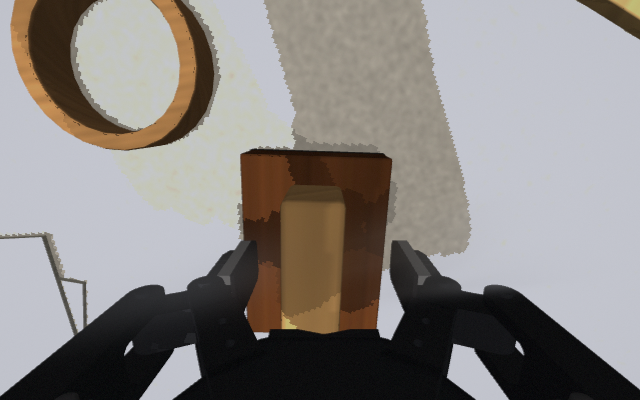

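The rib (312,260) is centred between the pads, and the block's far edge is at row 155. Gripping and lifting.

```bash
python3 - <<'E'
from h import *
w=eyes.grab_frame("wrist"); pose()
A=at(w,(242,155),.028);B=at(w,(391,157),.028); o=r.observe(); M=Ro.from_rotvec(o["ee_rot"]).as_matrix()[:2,:2]
print(A,B,(A-o["tool_pos"][:2])@M,(B-o["tool_pos"][:2])@M)
E
```

```text
t18.70 [ 0.491  -0.3532  0.0474] yaw_y 22.7 tilt [-0.003  0.005] F [-0.9 -0.3 -0.3] gap 0.0684
[ 0.43250521 -0.3234829 ] [ 0.50474926 -0.29427854] [ 0.0500689 -0.0424863] [0.04907468 0.035431  ]
```

Request:
{"op": "step_arm", "data": {
  "moves": [
    {"dx":0,"dy":0,"dz":0,"rx":0,"ry":0,"rz":0,"hand":0},
    {"dx":0,"dy":0,"dz":0,"rx":0,"ry":0,"rz":0,"hand":0},
    {"dx":0,"dy":0,"dz":0,"rx":0,"ry":0,"rz":0,"hand":0},
    {"dx":0,"dy":0,"dz":0,"rx":0,"ry":0,"rz":0,"hand":0},
    {"dx":0,"dy":0,"dz":-0.02,"rx":0,"ry":0,"rz":0,"hand":0},
    {"dx":0,"dy":0,"dz":-0.04,"rx":0,"ry":0,"rz":0,"hand":0},
    {"dx":0,"dy":0,"dz":-0.02,"rx":0,"ry":0,"rz":0,"hand":0},
    {"dx":0,"dy":0,"dz":0,"rx":0,"ry":0,"rz":0,"hand":0}
  ],
  "grip_force": 80
}}

```text
time: 19.5
tool_pos: [0.4889, -0.3529, 0.1282]
ee_rot: [-1.736, -2.606, -0.003]
ft_force: [0.6, -1.6, -2.9]
finger_gap: 0.0268
```

```bash
python3 - <<'E'
from h import *
pose(); plan([.615,-.01,.13],-3.2,10)
E
```

```text
t19.50 [ 0.4889 -0.3529  0.1282] yaw_y 22.7 tilt [-0.007  0.007] F [ 0.6 -1.6 -2.9] gap 0.0268
dx0.027 dy0.025 dz-0.000 rx-0.0 ry-0.0 rz2.6
dx0.028 dy0.024 dz-0.000 rx-0.0 ry-0.0 rz2.6
dx0.029 dy0.022 dz-0.000 rx-0.0 ry-0.0 rz2.6
dx0.030 dy0.021 dz-0.000 rx-0.0 ry-0.0 rz2.6
dx0.031 dy0.020 dz-0.000 rx-0.0 ry-0.0 rz2.6
dx0.032 dy0.018 dz-0.000 rx-0.0 ry-0.0 rz2.6
dx0.032 dy0.017 dz-0.000 rx-0.0 ry-0.0 rz2.6
dx0.033 dy0.015 dz-0.000 rx-0.0 ry-0.0 rz2.6
dx0.034 dy0.014 dz-0.000 rx-0.0 ry-0.0 rz2.6
dx0.034 dy0.012 dz-0.000 rx-0.0 ry-0.0 rz2.6
```

Request:
{"op": "step_arm", "data": {
  "moves": [
    {"dx":0.027,"dy":0.025,"dz":0,"rx":0,"ry":0,"rz":2.6,"hand":0},
    {"dx":0.028,"dy":0.024,"dz":0,"rx":0,"ry":0,"rz":2.6,"hand":0},
    {"dx":0.029,"dy":0.022,"dz":0,"rx":0,"ry":0,"rz":2.6,"hand":0},
    {"dx":0.03,"dy":0.021,"dz":0,"rx":0,"ry":0,"rz":2.6,"hand":0},
    {"dx":0.031,"dy":0.02,"dz":0,"rx":0,"ry":0,"rz":2.6,"hand":0},
    {"dx":0.032,"dy":0.018,"dz":0,"rx":0,"ry":0,"rz":2.6,"hand":0},
    {"dx":0.032,"dy":0.017,"dz":0,"rx":0,"ry":0,"rz":2.6,"hand":0},
    {"dx":0.033,"dy":0.015,"dz":0,"rx":0,"ry":0,"rz":2.6,"hand":0}
  ]
}}

```text
time: 20.3
tool_pos: [0.5876, -0.074, 0.1165]
ee_rot: [-2.203, -2.213, 0.014]
ft_force: [1.1, 0.5, -2.9]
finger_gap: 0.0266
```

```bash
python3 - <<'E'
from h import *
pose(); plan([.610,-.005,.11],-3.2,4)
E
```

```text
t20.30 [ 0.5876 -0.074   0.1165] yaw_y 0.3 tilt [-0.02   0.007] F [ 1.1  0.5 -2.9] gap 0.0266
dx0.017 dy0.006 dz0.002 rx-0.3 ry-0.1 rz0.9
dx0.017 dy0.005 dz0.002 rx-0.3 ry-0.1 rz0.9
dx0.017 dy0.005 dz0.002 rx-0.3 ry-0.1 rz0.9
dx0.017 dy0.005 dz0.002 rx-0.3 ry-0.1 rz0.9
```

Request:
{"op": "step_arm", "data": {
  "moves": [
    {"dx":0.017,"dy":0.006,"dz":0,"rx":-0.3,"ry":-0.1,"rz":0.9,"hand":0},
    {"dx":0.016,"dy":0.005,"dz":0,"rx":-0.3,"ry":-0.1,"rz":0.9,"hand":0},
    {"dx":0.012,"dy":0.005,"dz":0,"rx":-0.3,"ry":-0.1,"rz":0.9,"hand":0},
    {"dx":0.008,"dy":0.005,"dz":0,"rx":-0.3,"ry":-0.1,"rz":0.9,"hand":0},
    {"dx":0,"dy":0,"dz":0,"rx":0,"ry":0,"rz":0,"hand":0},
    {"dx":0,"dy":0,"dz":0,"rx":0,"ry":0,"rz":0,"hand":0}
  ]
}}

```text
time: 20.9
tool_pos: [0.6063, -0.0076, 0.1054]
ee_rot: [-2.268, -2.161, 0.011]
ft_force: [0.4, -1.2, -3.6]
finger_gap: 0.0268
```

```bash
python3 - <<'E'
from h import *
w=eyes.grab_frame("wrist"); save(w,"w8"); pose(); np.save("w8.npy",np.r_[w["rvec"],w["tvec"]])
for n in("far_fence","left_fence"): print(n,rect(w,n,.036))
plan([.617,.005,.06],-3.2,4)
E
```

```text
t20.95 [ 0.6063 -0.0076  0.1054] yaw_y -2.8 tilt [-0.011  0.002] F [-0.3  0.4 -3.8] gap 0.0265
far_fence (0.6, array([6.84500e-01, 1.32000e-02, 1.58800e-01, 2.69000e-02, 8.67726e+01]))
left_fence (0.68, array([5.62400e-01, 8.92000e-02, 2.26000e-02, 2.40500e-01, 8.70046e+01]))
dx0.003 dy0.003 dz0.012 rx-0.1 ry-0.0 rz0.1
dx0.003 dy0.003 dz0.012 rx-0.1 ry-0.0 rz0.1
dx0.003 dy0.002 dz0.012 rx-0.1 ry-0.0 rz0.1
dx0.003 dy0.002 dz0.012 rx-0.1 ry-0.0 rz0.1
```

View pics/w8.png

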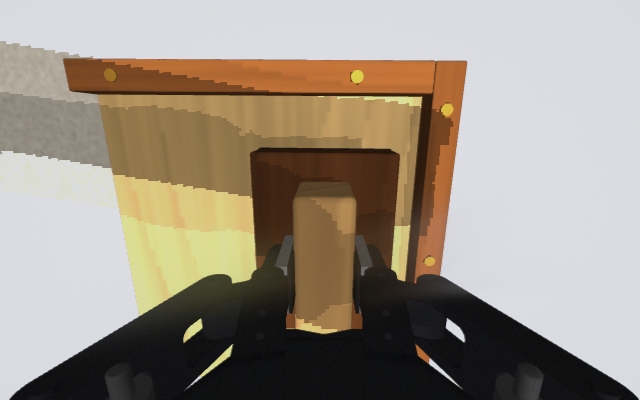

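The fences' outer corner is at (466,61), the left fence inner edge near row 93 and the far fence inner edge near column 430. The block's front edge is at (252–400,152), square to the fences, so the seat comes to about (0.638, 0.020).

```bash
python3 - <<'E'
from h import *
w=eyes.grab_frame("wrist"); pose();o=r.observe(); M=Ro.from_rotvec(o["ee_rot"]).as_matrix()[:2,:2]
for u in((252,152),(400,153)): print((at(w,u,o["tool_pos"][2]-.047+.028)-o["tool_pos"][:2])@M)
plan([.628,.0155,.068],-3,5)
E
```

```text
t21.10 [ 0.6068 -0.0082  0.1063] yaw_y -2.8 tilt [-0.01   0.002] F [ 0.6 -0.2 -3.6] gap 0.0264
[ 0.05144834 -0.0371107 ]
[0.05104998 0.03988239]
dx0.005 dy0.004 dz0.008 rx-0.1 ry-0.0 rz0.0
dx0.005 dy0.004 dz0.008 rx-0.1 ry-0.0 rz0.0
dx0.005 dy0.004 dz0.008 rx-0.1 ry-0.0 rz0.0
dx0.005 dy0.004 dz0.008 rx-0.1 ry-0.0 rz0.0
dx0.005 dy0.004 dz0.008 rx-0.1 ry-0.0 rz0.0
```

Request:
{"op": "step_arm", "data": {
  "moves": [
    {"dx":0.005,"dy":0.004,"dz":0.006,"rx":-0.1,"ry":0,"rz":0,"hand":0},
    {"dx":0.005,"dy":0.004,"dz":0.008,"rx":-0.1,"ry":0,"rz":0,"hand":0},
    {"dx":0.005,"dy":0.004,"dz":0.008,"rx":-0.1,"ry":0,"rz":0,"hand":0},
    {"dx":0.004,"dy":0.003,"dz":0.008,"rx":-0.1,"ry":0,"rz":0,"hand":0},
    {"dx":0.003,"dy":0.003,"dz":0.006,"rx":0,"ry":0,"rz":0,"hand":0},
    {"dx":0,"dy":0,"dz":0,"rx":0,"ry":0,"rz":0,"hand":0},
    {"dx":0,"dy":0,"dz":0,"rx":0,"ry":0,"rz":0,"hand":0}
  ]
}}

```text
time: 21.8
tool_pos: [0.6272, 0.0138, 0.0662]
ee_rot: [-2.275, -2.162, 0.001]
ft_force: [0.2, -0.8, -4.1]
finger_gap: 0.0264
```

```bash
python3 - <<'E'
from h import *
pose(); plan([.628,.0155,.06],-3,1)
E
```

```text
t21.80 [0.6272 0.0138 0.0662] yaw_y -2.9 tilt [-0.003  0.002] F [ 0.2 -0.8 -4.1] gap 0.0264
dx0.002 dy0.001 dz0.006 rx-0.2 ry-0.1 rz0.1
```

Descend to contact.

Request:
{"op": "step_arm", "data": {
  "moves": [
    {"dx":0,"dy":0,"dz":0.003,"rx":-0.2,"ry":-0.1,"rz":0,"hand":0},
    {"dx":0,"dy":0,"dz":0.003,"rx":0,"ry":0,"rz":0,"hand":0},
    {"dx":0,"dy":0,"dz":0.001,"rx":0,"ry":0,"rz":0,"hand":0},
    {"dx":0,"dy":0,"dz":0,"rx":0,"ry":0,"rz":0,"hand":0}
  ]
}}

```text
time: 22.2
tool_pos: [0.6277, 0.0133, 0.0617]
ee_rot: [2.277, 2.163, 0.004]
ft_force: [0.3, -0.4, -3.7]
finger_gap: 0.0268
```

```bash
python3 - <<'E'
from h import *
pose(); print(r.observe()["torque"])
E
```

```text
t22.20 [0.6277 0.0133 0.0617] yaw_y -3.0 tilt [0.002 0.001] F [ 0.3 -0.4 -3.7] gap 0.0268
[-0.0143282   0.00408105 -0.00146377]
```

Request:
{"op": "step_arm", "data": {
  "moves": [
    {"dx":0,"dy":0,"dz":0.001,"rx":0,"ry":0,"rz":0,"hand":0},
    {"dx":0,"dy":0,"dz":0.001,"rx":0,"ry":0,"rz":0,"hand":0},
    {"dx":0,"dy":0,"dz":0.001,"rx":0,"ry":0,"rz":0,"hand":0}
  ]
}}

```text
time: 22.5
tool_pos: [0.6281, 0.013, 0.0613]
ee_rot: [2.278, 2.163, 0.006]
ft_force: [-3.7, -0.5, 6.3]
finger_gap: 0.0266
```

Request:
{"op": "step_arm", "data": {
  "moves": [
    {"dx":0.003,"dy":0.003,"dz":0,"rx":0,"ry":0,"rz":0,"hand":0},
    {"dx":0.003,"dy":0.003,"dz":0,"rx":0,"ry":0,"rz":0,"hand":0},
    {"dx":0.002,"dy":0.002,"dz":0,"rx":0,"ry":0,"rz":0,"hand":0}
  ]
}}

```text
time: 22.8
tool_pos: [0.6361, 0.019, 0.0614]
ee_rot: [2.279, 2.161, 0.002]
ft_force: [-3.0, -1.8, 3.1]
finger_gap: 0.0269
```

```bash
python3 - <<'E'
from h import *
pose(); print(r.observe()["torque"])
E
```

```text
t22.80 [0.6361 0.019  0.0614] yaw_y -3.0 tilt [0.001 0.   ] F [-3.  -1.8  3.1] gap 0.0269
[-0.33264624  1.01201906  0.20009453]
```

Request:
{"op": "step_arm", "data": {
  "moves": [
    {"dx":0.002,"dy":0.002,"dz":0,"rx":0,"ry":0,"rz":0,"hand":0},
    {"dx":0.002,"dy":0.002,"dz":0,"rx":0,"ry":0,"rz":0,"hand":0}
  ]
}}

```text
time: 23.0
tool_pos: [0.6378, 0.0201, 0.0614]
ee_rot: [-2.279, -2.16, 0.01]
ft_force: [-12.2, -6.0, 10.6]
finger_gap: 0.0269
```

Request:
{"op": "step_arm", "data": {
  "moves": [
    {"dx":0.002,"dy":0.001,"dz":0,"rx":0,"ry":0,"rz":0,"hand":0},
    {"dx":0.002,"dy":0.001,"dz":0,"rx":0,"ry":0,"rz":0,"hand":0}
  ]
}}

```text
time: 23.2
tool_pos: [0.6378, 0.0204, 0.0618]
ee_rot: [-2.28, -2.156, 0.02]
ft_force: [-7.0, -2.9, 5.3]
finger_gap: 0.0267
```

Request:
{"op": "step_arm", "data": {
  "moves": [
    {"dx":0.004,"dy":0,"dz":0,"rx":0,"ry":0,"rz":0,"hand":0},
    {"dx":0.004,"dy":0,"dz":0,"rx":0,"ry":0,"rz":0,"hand":0},
    {"dx":0.004,"dy":0,"dz":0,"rx":0,"ry":0,"rz":0,"hand":0}
  ]
}}

```text
time: 23.5
tool_pos: [0.6375, 0.0229, 0.0626]
ee_rot: [2.288, 2.148, -0.034]
ft_force: [-5.5, -5.9, 3.7]
finger_gap: 0.0263
```

```bash
python3 - <<'E'
from h import *
pose(); print(r.observe()["torque"]); plan([.6385,.024,.0605],-3,1)
E
```

```text
t23.50 [0.6375 0.0229 0.0626] yaw_y -3.6 tilt [-0.014 -0.017] F [-5.5 -5.9  3.7] gap 0.0263
[-1.14426484  0.86214665  0.00743044]
dx0.001 dy0.001 dz0.002 rx-0.7 ry1.0 rz-0.6
```

Request:
{"op": "step_arm", "data": {
  "moves": [
    {"dx":0.003,"dy":0.001,"dz":0.001,"rx":-1,"ry":1.3,"rz":-0.8,"hand":0},
    {"dx":0.003,"dy":0.001,"dz":0.001,"rx":-1,"ry":1.3,"rz":-0.4,"hand":0},
    {"dx":0.003,"dy":0.001,"dz":0,"rx":-0.5,"ry":0.5,"rz":0,"hand":0}
  ]
}}

```text
time: 23.8
tool_pos: [0.6371, 0.0234, 0.0624]
ee_rot: [-2.269, -2.167, -0.054]
ft_force: [-6.7, -5.1, 6.4]
finger_gap: 0.0267
```

```bash
python3 - <<'E'
from h import *
pose(); print(r.observe()["torque"]); plan([.6385,.024,.0605],-3,1)
E
```

```text
t23.80 [0.6371 0.0234 0.0624] yaw_y -2.6 tilt [0.022 0.027] F [-6.7 -5.1  6.4] gap 0.0267
[-1.81125941  2.10051573 -0.06929908]
dx0.001 dy0.001 dz0.002 rx1.2 ry-1.6 rz0.4
```

Request:
{"op": "step_arm", "data": {
  "moves": [
    {"dx":0.001,"dy":0.001,"dz":0,"rx":1.2,"ry":-1.6,"rz":0.4,"hand":0},
    {"dx":0.003,"dy":0.002,"dz":0,"rx":0,"ry":0,"rz":0,"hand":0}
  ]
}}

```text
time: 24.0
tool_pos: [0.6381, 0.0245, 0.0621]
ee_rot: [-2.281, -2.159, 0.008]
ft_force: [-8.3, -5.4, 1.7]
finger_gap: 0.0272
```

```bash
python3 - <<'E'
from h import *
pose(); print(r.observe()["torque"]); plan([.6385,.024,.0605],-3,1)
w=eyes.grab_frame("wrist"); save(w,"w9");pose()
for n in("far_fence","left_fence"): print(n,rect(w,n,.036))
E
```

```text
t24.00 [0.6381 0.0245 0.0621] yaw_y -3.2 tilt [-0.005 -0.003] F [-8.3 -5.4  1.7] gap 0.0272
[-1.02967035  1.8001718   0.52991671]
dx-0.001 dy0.000 dz0.002 rx-0.3 ry0.2 rz-0.2
t24.05 [0.6381 0.0245 0.062 ] yaw_y -3.2 tilt [-0.005 -0.002] F [-6.  -4.   1.7] gap 0.0265
far_fence (0.73, array([6.89300e-01, 4.30000e-02, 1.00500e-01, 2.07000e-02, 8.67884e+01]))
left_fence (0.57, array([5.73900e-01, 8.94000e-02, 2.04000e-02, 2.17100e-01, 8.68585e+01]))
```

View pics/w9.png

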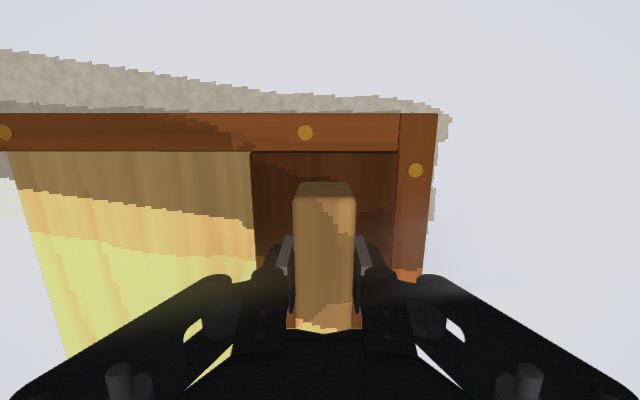

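The block's edges now meet the left fence (row 152) and the far fence (column 395) with no visible gap. I'll firm up the push and let it settle.

Request:
{"op": "step_arm", "data": {
  "moves": [
    {"dx":0.005,"dy":0.004,"dz":0.002,"rx":-0.3,"ry":0.3,"rz":0,"hand":0}
  ]
}}

```text
time: 24.25
tool_pos: [0.6382, 0.0244, 0.0613]
ee_rot: [-2.279, -2.156, 0.012]
ft_force: [-30.4, -13.4, 40.9]
finger_gap: 0.0265
```

```bash
python3 - <<'E'
from h import *
pose()
for i in range(6): eyes.grab_frame("wrist")
pose(); print(r.observe()["torque"]); plan([.6385,.024,.0605],-3,1)
E
```

```text
t24.25 [0.6382 0.0244 0.0613] yaw_y -3.2 tilt [-0.009 -0.002] F [-30.4 -13.4  40.9] gap 0.0265
t24.55 [0.6382 0.0244 0.0614] yaw_y -3.2 tilt [-0.008 -0.001] F [-19.8  -8.9  20.9] gap 0.0267
[-1.53538455  3.98578939  0.77369946]
dx-0.000 dy0.000 dz0.001 rx-0.5 ry0.1 rz-0.2
```

Request:
{"op": "step_arm", "data": {
  "moves": [
    {"dx":0.007,"dy":0.003,"dz":0,"rx":-0.2,"ry":0.2,"rz":0,"hand":0}
  ]
}}

```text
time: 24.65
tool_pos: [0.6382, 0.0248, 0.0618]
ee_rot: [-2.281, -2.153, 0.018]
ft_force: [-10.5, -12.8, 4.4]
finger_gap: 0.0267
```

```bash
python3 - <<'E'
from h import *
pose()
for i in range(10): eyes.grab_frame("wrist"); (i%5==4) and pose()
print(r.observe()["torque"])
E
```

```text
t24.65 [0.6382 0.0248 0.0618] yaw_y -3.3 tilt [-0.012 -0.004] F [-10.5 -12.8   4.4] gap 0.0267
t24.90 [0.6383 0.0247 0.0617] yaw_y -3.3 tilt [-0.012 -0.004] F [-15.3 -10.8  13.1] gap 0.0266
t25.15 [0.6383 0.0247 0.0617] yaw_y -3.3 tilt [-0.012 -0.004] F [-15.9 -11.2  11.9] gap 0.0266
[-2.1853577   2.70325733  1.02131309]
```

Request:
{"op": "step_arm", "data": {
  "moves": [
    {"dx":0.01,"dy":0.004,"dz":-0.001,"rx":-0.4,"ry":0.2,"rz":0,"hand":0}
  ]
}}

```text
time: 25.25
tool_pos: [0.6384, 0.025, 0.0622]
ee_rot: [-2.285, -2.154, 0.029]
ft_force: [-16.2, -19.9, 6.3]
finger_gap: 0.0265
```

```bash
python3 - <<'E'
from h import *
pose()
for i in range(10): eyes.grab_frame("wrist"); (i%5==4) and pose()
print(r.observe()["torque"])
E
```

```text
t25.25 [0.6384 0.025  0.0622] yaw_y -3.4 tilt [-0.014 -0.012] F [-16.2 -19.9   6.3] gap 0.0265
t25.50 [0.6384 0.025  0.0622] yaw_y -3.4 tilt [-0.015 -0.012] F [-16.1 -15.7  10.1] gap 0.0266
t25.75 [0.6384 0.025  0.0622] yaw_y -3.4 tilt [-0.014 -0.012] F [-15.8 -15.2  10. ] gap 0.0267
[-3.08304902  2.81278333  1.3504568 ]
```

Request:
{"op": "step_arm", "data": {
  "moves": [
    {"dx":0.01,"dy":0.005,"dz":-0.001,"rx":-0.8,"ry":0.8,"rz":-0.2,"hand":0}
  ]
}}

```text
time: 25.85
tool_pos: [0.6384, 0.025, 0.0622]
ee_rot: [-2.284, -2.156, 0.025]
ft_force: [-20.3, -15.6, 11.4]
finger_gap: 0.0268
```

```bash
python3 - <<'E'
from h import *
pose()
for i in range(10): w=eyes.grab_frame("wrist"); (i%5==4) and pose()
save(w,"w10"); print(r.observe()["torque"])
p=eyes.grab_frame("top"); s=eyes.grab_frame("scene"); save(s,"scene2")
print(rect(p,"jar",.064),rect(p,"brush",.019),rect(p,"tray",.03),rect(p,"tub",.05))
pose(); cv2.imwrite("pics/sc2c.png",cv2.resize(s["image"][120:330,200:480,::-1],None,fx=2.5,fy=2.5))
E
```

```text
t25.85 [0.6384 0.025  0.0622] yaw_y -3.3 tilt [-0.012 -0.01 ] F [-20.3 -15.6  11.4] gap 0.0268
t26.10 [0.6384 0.025  0.0621] yaw_y -3.3 tilt [-0.012 -0.01 ] F [-18.2 -15.4  11.2] gap 0.0264
t26.35 [0.6384 0.025  0.0621] yaw_y -3.3 tilt [-0.012 -0.01 ] F [-19.  -16.5  10.7] gap 0.0264
[-3.2420018   3.51310455  1.20674638]
(0.74, array([5.88900e-01, 3.48300e-01, 5.57000e-02, 3.93000e-02, 4.77127e+01])) (0.94, array([0.394 , 0.3556, 0.036 , 0.1673, 8.2619])) None (0.68, array([0.5895, 0.3606, 0.1185, 0.122 , 5.4655]))
t26.65 [0.6384 0.025  0.0621] yaw_y -3.3 tilt [-0.012 -0.01 ] F [-17.6 -15.6  11.1] gap 0.0261
```

View pics/sc2c.png

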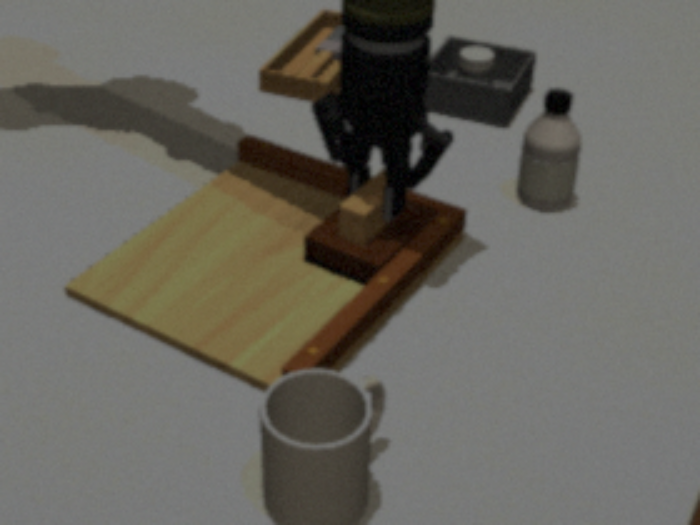

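The crop shows the block flat in the corner at (385,235), with the brush in the tray, the jar in the tub, and the mug and bottle in place. The forces are steady at about 18 N, 16 N and 11 N, so I'm handing in.

```bash
python3 - <<'E'
from h import *
print(r.sign_off()); pose()
E
```

```text
the job is handed in; nothing more can be done
None
the job is handed in; nothing more can be done
```

I handed the job in at about 26.7 s of the 72 s allowed, with the gripper still holding the block pressed into the corner. `sign_off` gives no verdict, so whether it passed is not confirmed.

- **Brush:** it lies in the tray. The last clear measurement put its middle about 2 mm from the tray's centre.
- **Jar:** it stands in the tub, let go. The last point estimate was about 8 mm from the tub's centre, against 45 mm allowed.
- **Block:** the pictures show it flush against both fences with no visible gap. It is held with the 80 N grip setting.
    - **Forces:** the wrist readings were steady at about 18 N toward the far fence and 16 N toward the left fence. The push down on the board was about 15 N, estimated from those readings. These are wrist totals, so the exact load on each fence could not be measured. Allowing for friction, I estimate at least 4 N on each.
    - **Angle:** the tool was about 0.3° off the board's measured yaw and tilted about 0.016 rad. I did not measure the block's own tilt, but I expect it to be no more than the tool's. The limit is 0.04 rad.
- **Mug, paint bottle and tape:** I never touched them. The mug and bottle show in the last picture, but I did not measure their positions again. The tape was outside that crop.

**Disagreements:** the seat estimates from different cameras varied by up to 7 mm, so I set the final position by contact with the fences. While I was pressing, the tool tilted to about 0.035 rad at one point, and I levelled it. In the last top view the tray was not detected.

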